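Zero the glass gas syringes after washing

TASK

Get the rack of three glass gas syringes back to zero for the next run. Slide the washed glass plunger from its drying rest into the empty barrel: start it holding it about its middle, let go when it is well in but not yet home, take hold again near its flange and push it fully home. Also push fully home the plunger that was left drawn out, leave the third syringe pushed in, and do not drop the glass plunger on the worktop or shift the white jar and bottle beside the work.

Things in the scene. Friction and masses are not known exactly. Their poses are not given: they have to be found in the camera images.
- plunger: the loose frosted-glass plunger lying level on the drying rest: rod 24 mm in diameter, 190 mm long, then a round flange 33 mm in diameter, 8 mm thick; about 0.12 kg, balances 102 mm behind the tip. Origin: centre of the tip face, on the axis. +y points along the axis out of the tip; rod and flange lie on -y, the flange from -190 to -198 mm. The tip's last 4 mm taper to 18 mm
- plunger_flange (a point): centre of the outer end face of the loose plunger's flange, on its axis; let go partway in the barrel, this end sinks by up to about 10 mm (0.04 rad) and the plunger stays there
- drying_rest: fixed white rest that carries the loose plunger, its axis 45 mm above the worktop: base 64 x 150 x 6 mm and two V saddles, open at the top, 12 mm thick, 62 mm either side of the middle, 49 mm high; free space between them. Origin: centre of the underside; +y along the plunger, towards its tip
- syringe_rack: fixed rack: grey base plate 225 x 150 mm, 14 mm high, two cross bars 63 mm high with spring clips that hold three parallel level syringes 76 mm apart, axes 85 mm above the worktop. Origin: underside, below the middle syringe's axis, 65 mm past the mouths; +y runs along the syringes from mouth to nozzle. Which syringe is in which place varies
- barrel_a: the empty clear glass barrel, fixed in the rack: outside 32 mm in diameter, bore 26.5 mm in diameter, 145 mm deep, finger flange 43 mm in diameter, 6 mm thick at the mouth. Origin: centre of the open mouth, on the axis, 85 mm above the worktop; +y runs level down the bore. With the plunger home 45 mm of its rod stay outside between mouth and plunger flange
- barrel_a_bottom (a point): centre of the bottom of the empty barrel's bore, where the tip face must come to rest; the plunger slides in with light drag, more if it is pushed out of line
- plunger_b (a joint): plunger of the syringe that was left drawn out, same size as the loose one; it slides only along its barrel: 0 = fully home, positive = drawn out (m, up to 0.08). It slides stiffly (about 3 N, more when moved fast) and stays where it is left
- plunger_b_flange (a point): centre of the outer end face of that plunger's flange (33 mm in diameter, 8 mm thick), on its axis; it is pushed home along the +y of barrel_a, to which all the syringes are parallel
- plunger_c (a joint): plunger of the third syringe, already fully home (0) and to be left so; positive = drawn out (m)
- plunger_c_flange (a point): centre of the outer end face of the third plunger's flange
- cream_jar: bystander: white screw-lid jar, 77 mm in diameter, 91 mm high, left of the rack; origin: centre of the underside
- rinse_bottle: bystander: white plastic bottle, 66 mm in diameter, 143 mm high, behind on the right; origin: centre of the underside
Things that resemble listed ones, but are neither listed nor needed, are in the scene too. Leave any blue look-alike of the plunger alone.

How it is judged (in metres and radians):
On the way, in this order (a step that is already met when the one before it is completed fails the run):
1. the loose plunger stands partway in the empty barrel (tip 30 to 125 mm deep), let go (y of plunger in the frame of barrel_a between 0.03 and 0.125 m and x of plunger in the frame of barrel_a between -0.006 and 0.006 m and contact force between the fingers and plunger below 0.1 N), for 0.2 s.
2. it is taken again near its flange (contact force between the fingers and plunger above 1 N and distance between the grasp point and plunger_flange below 0.07 m and y of plunger in the frame of barrel_a below 0.135 m), for 0.1 s.
3. it is pushed fully home (y of plunger in the frame of barrel_a above 0.141 m and x of plunger in the frame of barrel_a between -0.003 and 0.003 m and z of plunger in the frame of barrel_a between -0.003 and 0.003 m and angle between the y axis of plunger and the y axis of barrel_a, either way round below 0.04 rad), for 0.2 s.
At the end, for the whole second after the job is handed in: The loose plunger lies in the empty barrel with its tip within 4 mm of the bottom, within 3 mm and 0.04 rad of the bore's axis, at rest; the plunger that was drawn out and that of the third syringe are both within 4 mm of fully home (all of step 3 and value of joint each of plunger_b, plunger_c below 0.004 m and linear speed of plunger below 0.02 m/s); the robot touches nothing.
It fails at once if the glass plunger is dropped on the worktop (height (world z) of any of plunger, plunger_flange below 0.025 m).
It fails at once if the white jar or the rinse bottle is shifted by more than 30 mm (distance of any of cream_jar, rinse_bottle from where it was at the start of the episode above 0.03 m).
It also fails if it takes over 58 s, if anything falls off the work surface, if the arm or the gripper's body presses on something with over 40 N, if the wrist force passes 120 N, or if a joint passes its speed limit or range.

ROBOT

A 6-joint arm with a two-finger parallel gripper is mounted at the origin on a cart in front of the work surface, level with it; the furniture and walls round the work are solid. World frame = base frame: x ahead of the robot, y to its left, z up, the work surface at z = 0. Lengths are in mm, angles in rad, forces in N, time in s.
With the tool pointing down it reaches from about 250 to 800 mm from the base axis. Payload 3.9 kg.
Tool frame: the origin (TCP) lies on the centre line of the jaws, within the pads' length; the fingertips stand 25 mm ahead of it and the grasp point (between the pads) lies 6 mm ahead of it; z points along the fingers, y is the direction in which the jaws open and shut (so a half turn about z gives the same grasp; the last joint's range is limited). The gripper opens to 85 mm and grips with 20 to 120 N. Pads are 22 mm wide; open, the fingers measure 114 mm over their backs; the gripper's body (76 mm by 85 mm) begins 54 mm behind the grasp point. The pads swing forward as they close: fully open they stand 13 mm farther back than shut.
Start: joints at [-1.278, 0.26, -0.138, 1.173, 0, 1.571], TCP at [151.528, -502.647, 256.304] pointing down, gripper open.
Joint ranges: [-2.78, 2.78], [-0.83, 1.72], [-1.28, 1.37], [-1.9, 2.12], [-1.57, 1.48], [-3.14, 3.14]. Speed limits (rad/s): [2.57, 2.57, 3.14, 3.14, 3.14, 3.14].

INTERFACE

Orientations are given as a unit quaternion [x, y, z, w].
In Python, from rig import r, eyes gives the robot as it stands.
- The arm moves only by the tool send_rows, never from a script. Its argument "targets" is one flat list of numbers, 5 for each row, row after row: the shift along the tool's x, y, z in cm, then the turn about the tool's z in rad, then the finger opening in cm, from 0 to 8.54. A call has 1 to 5 rows; each row is the pose to reach, as a shift and turn from the pose commanded when the call began, along the tool's axes at that moment; what a row does not reach only later rows make up. A row lasts 1/10 s, in which the tool goes at most 50 mm and 8.59 degrees, less where a joint would pass 70% of its speed; a pose out of reach is approached as far as the arm can. A call with a gripper value outside its range is refused whole. The fingers move at their own pace and stop on an object; "force" is the grip in N (left out, the last holds). Time passes only in rows, so rows that repeat a pose let the fingers close. It gives the time, the measured TCP pose, the force and the opening at its end, in the units of the state.
- r.read_state(): the state, without advancing time (a new reading comes with each control period).
- eyes.snapshot(name): name is "scene" or "top" or "wrist"; returns the picture (480x640x3 uint8, blue, green, red); there is no depth.
- eyes.camera_model(name): a dict with "vertical_fov" (degrees; the focal length in pixels is half the picture's height over the tangent of half this angle, whatever the lens; pixels are square), "cx", "cy" (the principal point, pixels), "world_to_cam" (4x4, takes a point from world to camera coordinates). Camera axes: x right, y up, looking along -z (the intrinsics and any distortion apply to the point x, -y, -z); pixel columns grow to the right and rows downward; lengths in mm; the calibration is good to about 2 mm. A picture is of the moment at which its call begins: read the wrist's pose just before it. camera_model takes no time and is no camera call; for the wrist camera it gives the pose at the moment of the call.
- r.sign_off(): hands the job in, once; it reports no verdict.
The state is a dict: "time": time; "joint_positions": joint angles; "joint_vel": joint speeds; "joint_torque": joint torques, N m; "ee_pos": TCP position; "ee_rot": TCP orientation; "ft_force": force on the tool from outside, world axes, zero at the start; "moment": the same for the moment, N m; "finger_gap": finger opening in mm.
Only numpy, scipy, OpenCV 4.12 (cv2) and the standard library are available. Lean on these libraries where they do the work, as an engineer would, in place of code of your own. Each camera call takes 0.05 s, during which the arm holds its last target.

## Working session

There is one attempt and no reset: what is moved stays moved. The work goes in short steps, Python scripts to look and compute and a tool call to move; the robot and the scene stay as the last step left them, time stands still between calls to the robot, and variables do not carry over. Pictures are saved under pics/ and viewed, and the job is handed in when it is done.

Besides the shell and the picture viewer there is one more tool, called after ">>>" as name(argument=value, ...) on one line, values as JSON. send_rows: Moves the arm, as the interface text tells. Its arguments: {"type":"object","properties":{"targets":{"type":"array","items":{"type":"number"}},"force":{"type":"number"}},"required":["targets"]}

```bash
ls; mkdir -p pics; python3 - <<'E'
from rig import r, eyes
import cv2
s=r.read_state(); print(s)
for n in ("scene","top","wrist"):
    cv2.imwrite(f"pics/{n}0.png",eyes.snapshot(n)); print(n,eyes.camera_model(n))
E
```

```text
pics
{'time': 0.0, 'joint_positions': array([-1.27801087e+00,  2.60681144e-01, -1.39415048e-01,  1.17270293e+00,
       -2.16499727e-05,  1.57079967e+00]), 'joint_vel': array([-0.00036152, -0.00058832,  0.00030727, -0.00136769, -0.00076515,
        0.00114264]), 'joint_torque': array([-3.86687370e-04, -4.05682898e+01,  2.53920257e+01,  1.88768771e-02,
       -1.04950861e-04, -7.64603186e-06]), 'ee_pos': array([ 151.33012073, -502.03149065,  255.44897744]), 'ee_rot': array([ 9.89303454e-01,  1.45868684e-01, -1.56785092e-04, -9.89106865e-04]), 'ft_force': array([ 0.13331155, -0.40696165,  0.62392299]), 'moment': array([ 0.00870619,  0.07078321, -0.01760151]), 'finger_gap': 85.08470986440504}
scene {'vertical_fov': 47.37771125350305, 'cx': 321.39046390919805, 'cy': 235.95049624086144, 'world_to_cam': array([[-7.76426641e-01, -6.29783472e-01, -2.31181667e-02,
         4.13497272e+02],
       [ 2.85527518e-01, -3.84240403e-01,  8.77971155e-01,
        -2.47649105e+02],
       [-5.61814656e-01,  6.75079322e-01,  4.78154997e-01,
        -9.45523317e+02],
       [ 0.00000000e+00,  0.00000000
[... 249 characters left out ...]
 [ 9.87476420e-01, -1.41597648e-02,  1.57129947e-01,
        -5.52181620e+02],
       [-1.57318722e-01, -1.33772544e-02,  9.87457274e-01,
        -1.14546170e+03],
       [ 0.00000000e+00,  0.00000000e+00,  0.00000000e+00,
         1.00000000e+00]])}
wrist {'vertical_fov': 66.87052966475058, 'cx': 315.6941022523394, 'cy': 242.1729977250301, 'world_to_cam': array([[ 2.89007532e-01, -9.57325469e-01, -1.61047913e-03,
        -5.23881372e+02],
       [ 9.12810071e-01,  2.76075003e-01, -3.00932495e-01,
         4.00659002e+01],
       [ 2.88534955e-01,  8.55016963e-02,  9.53644084e-01,
        -3.79960941e+02],
       [ 0.00000000e+00,  0.00000000e+00,  0.00000000e+00,
         1.00000000e+00]])}
```

View pics/scene0.png

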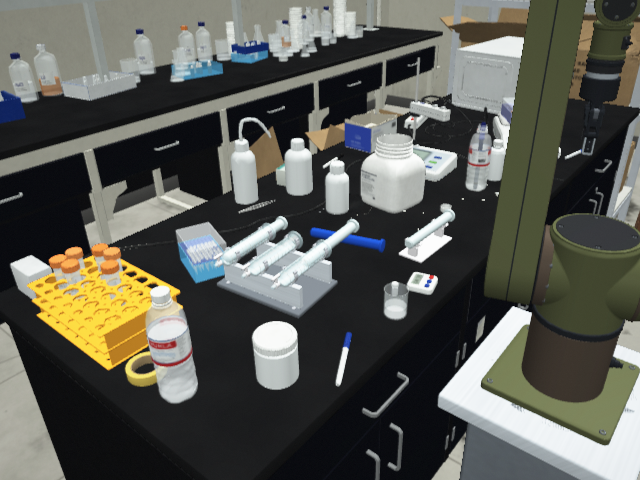

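View pics/top0.png

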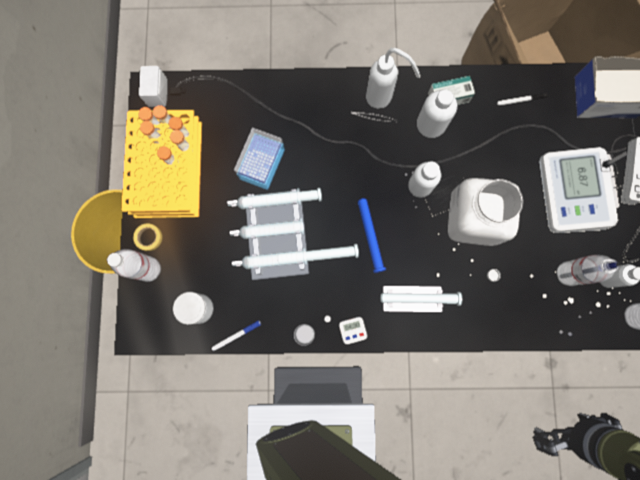

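View pics/wrist0.png

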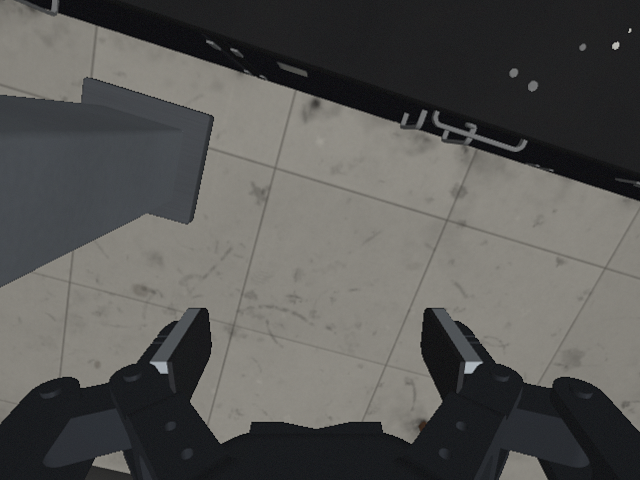

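```bash
python3 - <<'E'
import cv2
a=cv2.imread("pics/top0.png")
cv2.imwrite("pics/top0a.png",cv2.resize(a[180:290,220:370],None,fx=5.3,fy=5.3,interpolation=cv2.INTER_CUBIC))
cv2.imwrite("pics/top0b.png",cv2.resize(a[270:330,370:480],None,fx=7,fy=7,interpolation=cv2.INTER_CUBIC))
b=cv2.imread("pics/scene0.png")
cv2.imwrite("pics/scene0a.png",cv2.resize(b[190:310,200:480],None,fx=2.85,fy=2.85,interpolation=cv2.INTER_CUBIC))
E
```

```text
(no output)
```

View pics/top0a.png

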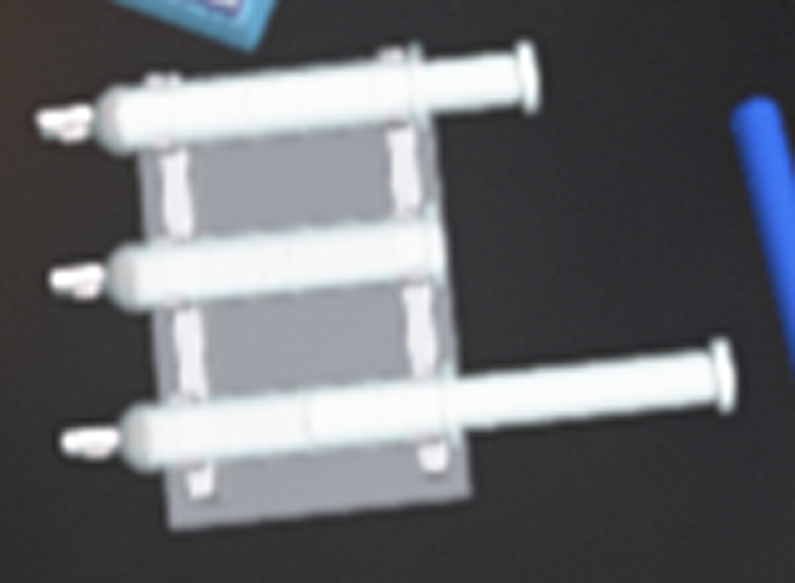

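View pics/top0b.png

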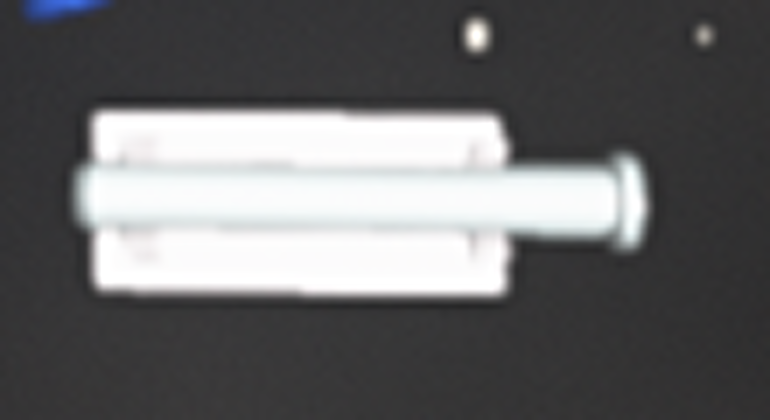

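View pics/scene0a.png

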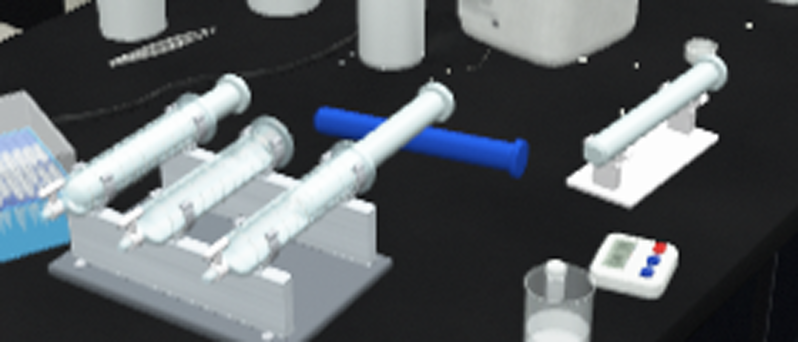

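```bash
cat > h.py <<'E'
import numpy as np, cv2
from scipy.spatial.transform import Rotation as R
def cam(m):
    f=240/np.tan(np.radians(m['vertical_fov'])/2); return f,m['cx'],m['cy'],np.array(m['world_to_cam'])
def proj(m,p):
    f,cx,cy,T=cam(m); p=np.atleast_2d(p); q=p@T[:3,:3].T+T[:3,3]
    return np.c_[cx+f*q[:,0]/-q[:,2], cy-f*q[:,1]/-q[:,2]]
def ray(m,uv):
    f,cx,cy,T=cam(m); d=np.array([(uv[0]-cx)/f,-(uv[1]-cy)/f,-1]); Rm=T[:3,:3]
    return -Rm.T@T[:3,3], Rm.T@d
def onz(m,uv,z):
    o,d=ray(m,uv); return o+d*(z-o[2])/d[2]
def tri(ms,uvs):
    A=np.zeros((3,3));b=np.zeros(3)
    for m,u in zip(ms,uvs):
        o,d=ray(m,u); d=d/np.linalg.norm(d); P=np.eye(3)-np.outer(d,d); A+=P;b+=P@o
    x=np.linalg.solve(A,b); return x,[np.linalg.norm(proj(m,x)[0]-u) for m,u in zip(ms,uvs)]
E
python3 - <<'E'
from rig import r,eyes
from h import *
mt=eyes.camera_model("top"); ms=eyes.camera_model("scene")
T=lambda x,y,s,ox,oy:np.array([x/s+ox,y/s+oy])
a=lambda x,y:T(x,y,5.3,220,180); b=lambda x,y:T(x,y,7,370,270); c=lambda x,y:T(x,y,2.85,200,190)
np.set_printoptions(precision=1,suppress=True)
for n,p,z in [("tip",b(80,195),45),("fl",b(640,203),45),("A mouth",a(438,250),85),("A noz end",a(110,280),85),("B fl end",a(733,377),85),("B mouth",a(455,405),85),("B back",a(125,438),85),("C fl end",a(536,78),85),("C mouth",a(415,88),85),("C back",a(100,122),85)]:
    print(n,onz(mt,p,z))
for n,p,q in [("tip",b(80,195),c(590,150)),("fl",b(640,203),c(716,74)),("Amouth",a(438,250),c(270,142)),("Bfl",a(733,377),c(440,105)),("Cfl",a(536,78),c(236,94))]:
    print(n,*tri([mt,ms],[p,q]))
s=r.read_state(); print(R.from_quat(s['ee_rot']).as_matrix())
E
```

```text
tip [ 415.3 -184.2   45. ]
fl [ 410.  -383.7   45. ]
A mouth [590.9  10.3  85. ]
A noz end [578.8 164.4  85. ]
B fl end [ 528.7 -126.5   85. ]
B mouth [517.4   2.8  85. ]
B back [504.1 156.3  85. ]
C fl end [673.3 -36.7  85. ]
C mouth [669.3  20.7  85. ]
C back [655.1 170.3  85. ]
tip [ 417.5 -182.4   48.5] [np.float64(1.0962109791340644), np.float64(1.169715372675813)]
fl [ 410.4 -385.3   39. ] [np.float64(0.07182148778236544), np.float64(0.06937973775615033)]
Amouth [593.6  12.2  83.9] [np.float64(1.2195037694174045), np.float64(1.3494389116535905)]
Bfl [ 530.7 -126.2   78.6] [np.float64(0.5095244295519066), np.float64(0.5345622650494121)]
Cfl [675.7 -35.6  81.8] [np.float64(0.7274875736006363), np.float64(0.7652050177272246)]
[[ 1.   0.3 -0. ]
 [ 0.3 -1.   0. ]
 [-0.  -0.  -1. ]]
```

```bash
cat >> h.py <<'E'
def delta(s,p,yawx=None):
    M=R.from_quat(s['ee_rot']).as_matrix(); d=M.T@(np.array(p,float)-s['ee_pos'])/10
    t=0
    if yawx is not None:
        c=np.arctan2(M[1,0],M[0,0]); t=-(yawx-c); t=(t+np.pi)%(2*np.pi)-np.pi
    return np.round(d,2),round(t,3)
E
python3 - <<'E'
from rig import r
from h import *
s=r.read_state(); print(delta(s,[413,-286,200],np.arctan2(199.5,5.3)))
E
```

```text
(array([ 31.29, -13.14,   5.59]), np.float64(-1.251))
```

>>> send_rows(targets=[31.3,-13.1,5.6,-1.25,6,31.3,-13.1,5.6,-1.25,6,31.3,-13.1,5.6,-1.25,6,31.3,-13.1,5.6,-1.25,6,31.3,-13.1,5.6,-1.25,6])

```text
time: 0.65
ee_pos: [343.0, -344.3, 215.2]
ee_rot: [0.866, 0.501, -0.0, 0.0]
ft_force: [0.9, -0.7, -0.1]
finger_gap: 59.9
```

```bash
python3 - <<'E'
from rig import r
from h import *
s=r.read_state(); print(s['ee_pos'],s['joint_positions'],delta(s,[413,-286,200],np.arctan2(199.5,5.3)))
E
```

```text
[ 342.96126574 -344.3195352   215.16955007] [-7.87359730e-01  2.16131513e-01 -3.08232140e-01  1.04642625e+00
 -2.42261657e-05  1.30570018e+00] (array([8.55, 3.16, 1.52]), np.float64(-0.496))
```

>>> send_rows(targets=[8.5,3.2,1.5,-0.5,6,8.5,3.2,1.5,-0.5,6,8.5,3.2,1.5,-0.5,6,8.5,3.2,1.5,-0.5,6,8.5,3.2,1.5,-0.5,6])

```text
time: 1.15
ee_pos: [412.5, -287.8, 200.1]
ee_rot: [0.717, 0.698, -0.0, -0.001]
ft_force: [-1.0, 0.1, 0.6]
finger_gap: 59.9
```

```bash
python3 - <<'E'
from rig import r,eyes
from h import *
import pickle
s=r.read_state(); m=eyes.camera_model("wrist"); cv2.imwrite("pics/w1.png",eyes.snapshot("wrist"))
pickle.dump((s,m),open("w1.pkl","wb")); T=np.array(m['world_to_cam'])
print(s['ee_pos'],s['joint_vel'].round(3),-T[:3,:3].T@T[:3,3])
E
```

```text
[ 412.49341784 -287.84472582  200.14058261] [-0.018 -0.006  0.001 -0.001  0.002  0.038] [ 413.87896669 -210.82565664  318.11337379]
```

View pics/w1.png

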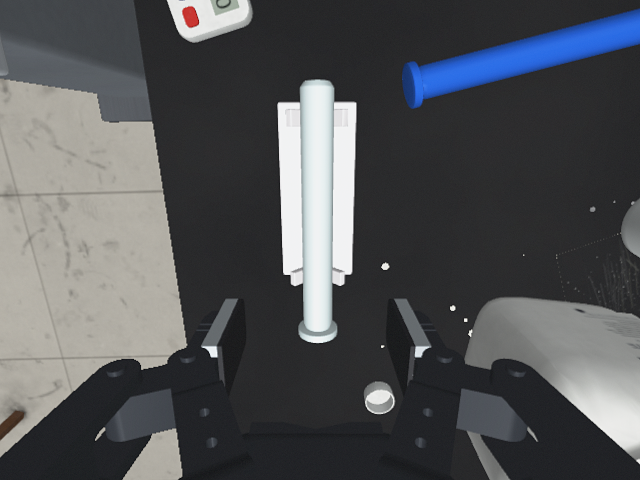

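```bash
python3 - <<'E'
from h import *
import pickle
s,m=pickle.load(open("w1.pkl","rb"))
for uv in [(316.5,84),(317.5,180),(318,250),(318.3,336)]: print(uv,onz(m,uv,45))
print(proj(m,s['ee_pos']+[0,0,-6]))
a=cv2.imread("pics/w1.png"); cv2.imwrite("pics/w1a.png",cv2.resize(a[70:350,260:380],None,fx=2.1,fy=2.1,interpolation=cv2.INTER_CUBIC))
g=a[:,:,:].astype(int)
for row in (120,150,200,240,300): 
    print(row,[ (c,tuple(a[row,c])) for c in range(294,344,3)][:0], a[row,296:342,0])
E
```

```text
(316.5, 84) [ 415.09868692 -182.06523259   45.        ]
(317.5, 180) [ 414.13140372 -248.22822509   45.        ]
(318, 250) [ 413.1421287 -303.4613825   45.       ]
(318.3, 336) [ 411.47825617 -381.30797975   45.        ]
[[317.51674481 335.19129361]]
120 [] [229 229 230 234 168 170 186 203 215 220 225 229 233 236 238 239 241 241
 242 242 243 242 243 242 242 242 242 240 240 238 236 232 228 221 215 199
 177 165 224 228 226 226 226 227 227 225]
150 [] [242 243 243 246 215 165 179 197 211 218 224 229 232 235 237 239 241 242
 242 242 242 242 243 242 242 242 242 241 240 237 235 232 227 220 211 190
 167 191 244 244 243 243 242 242 243 243]
200 [] [242 243 243 243 245 219 175 185 204 215 222 227 231 235 237 239 241 242
 242 243 243 243 243 243 242 242 241 240 239 236 233 230 223 216 202 181
 153 244 244 243 242 243 243 243 243 243]
240 [] [243 242 243 243 243 247 185 174 197 211 219 226 230 234 237 239 240 242
 242 243 243 243 243 242 242 242 241 240 238 236 233 228 221 213 195 172
 162 244 244 243 243 243 242 243 243 243]
300 [] [ 44  43  43  43  43  42  34 155 185 201 215 222 229 233 236 239 240 241
 243 243 242 243 242 242 242 242 240 239 237 234 230 224 216 202 185 164
  79  39  44  42  42  43  43  44  45  43]
```

View pics/w1a.png

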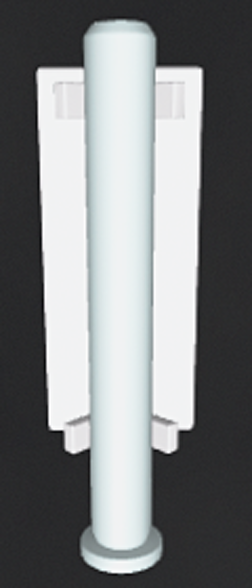

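```bash
python3 - <<'E'
from rig import r
from h import *
s=r.read_state(); print(s['ee_pos'],delta(s,[412.8,-287,51],np.arctan2(1,.022)))
E
```

```text
[ 412.32477594 -288.14799228  200.29250095] (array([ 0.11,  0.05, 14.93]), np.float64(-0.007))
```

>>> send_rows(targets=[0.1,0.05,5,0,6,0.1,0.05,10,0,6,0.1,0.05,14.9,0,6,0.1,0.05,14.9,0,6,0.1,0.05,14.9,0,6])

```text
time: 1.7
ee_pos: [412.1, -287.4, 51.6]
ee_rot: [0.717, 0.697, -0.0, -0.001]
ft_force: [-0.4, 0.4, 0.2]
finger_gap: 60.3
```

```bash
python3 - <<'E'
from rig import r,eyes
from h import *
s=r.read_state(); print(s['ee_pos'],s['ft_force'])
cv2.imwrite("pics/w2.png",eyes.snapshot("wrist"))
E
```

```text
[ 412.05090624 -287.36079919   51.64193015] [-0.39980515  0.38388772  0.19219878]
```

View pics/w2.png

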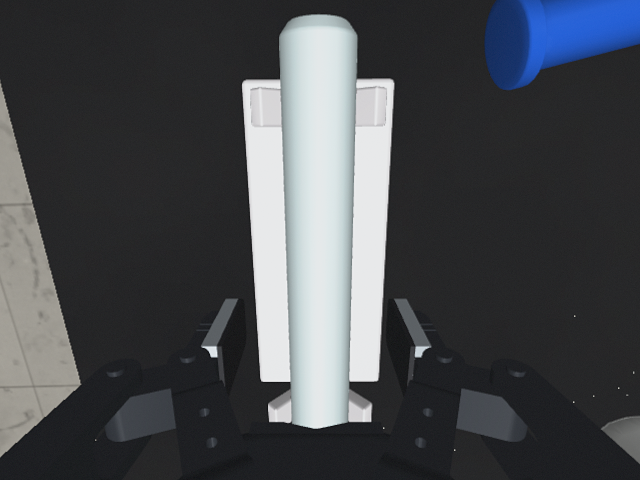

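>>> send_rows(targets=[0,0,0,0,2.0,0,0,0,0,2.0,0,0,0,0,2.0,0,0,0,0,2.0,0,0,0,0,2.0], force=50)

```text
time: 2.25
ee_pos: [413.4, -288.6, 53.8]
ee_rot: [0.717, 0.697, -0.0, 0.002]
ft_force: [-3.2, -0.1, 8.8]
finger_gap: 22.6
```

>>> send_rows(targets=[0,0,0,0,2.0,0,0,-0.5,0,2.0,0,0,-2,0,2.0,0,0,-5,0,2.0,0,0,-8,0,2.0])

```text
time: 2.75
ee_pos: [412.5, -287.1, 132.7]
ee_rot: [0.717, 0.697, 0.0, -0.0]
ft_force: [0.7, -0.3, -0.6]
finger_gap: 22.6
```

```bash
python3 - <<'E'
from rig import r,eyes
from h import *
s=r.read_state(); print(s['ee_pos'],s['ft_force'],s['finger_gap'])
for n in("wrist","scene"):cv2.imwrite(f"pics/{n}3.png",eyes.snapshot(n))
E
```

```text
[ 412.51374624 -287.05811871  132.68698946] [ 0.72582796 -0.3438257  -0.59261086] 22.610156843773023
```

View pics/wrist3.png

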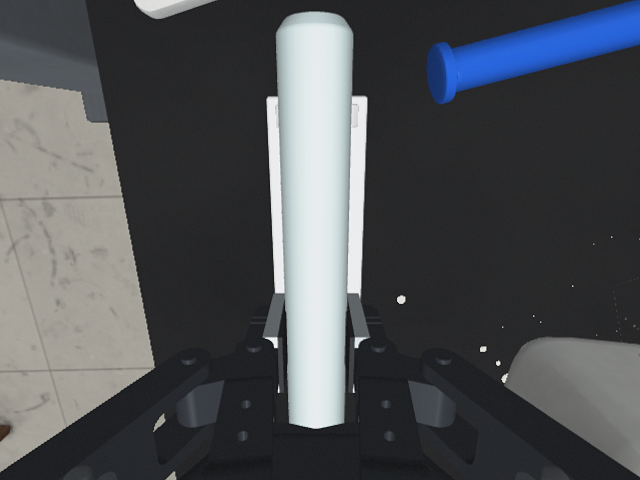

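View pics/scene3.png

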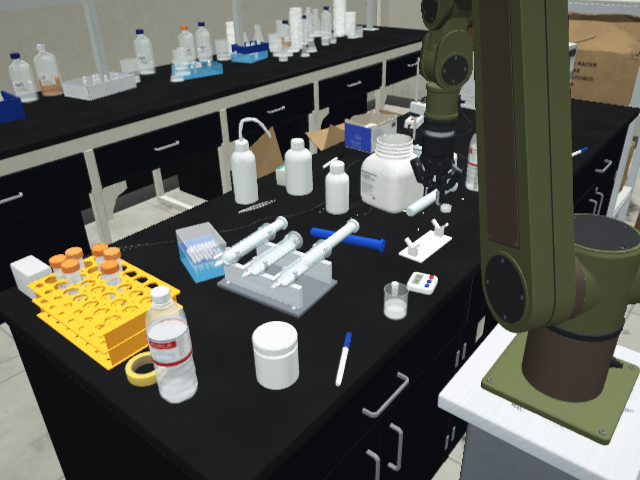

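```bash
python3 - <<'E'
from h import *
def edges(f,row):
    a=cv2.imread(f).astype(float); # blueish-grey glass vs white rest/black: use rest whiteness (R-B sat) + brightness
    l=a[row]; sat=l[:,0]-l[:,2]  # B-R
    return sat
for f in("pics/w2.png","pics/wrist3.png"):
    a=cv2.imread(f); 
    for row in (50,65,200,250): print(f,row,"L",[tuple(int(v) for v in a[row,c]) for c in range(274,292,2)],"R",[tuple(int(v) for v in a[row,c]) for c in range(344,362,2)])
E
```

```text
pics/w2.png 50 L [(39, 37, 38), (38, 36, 35), (31, 29, 30), (140, 139, 129), (160, 160, 148), (173, 172, 159), (184, 182, 170), (191, 190, 176), (200, 199, 184)] R [(217, 216, 202), (211, 210, 193), (202, 200, 185), (193, 193, 179), (179, 178, 164), (165, 164, 151), (146, 146, 135), (34, 30, 30), (38, 35, 36)]
pics/w2.png 65 L [(38, 36, 36), (39, 39, 37), (35, 34, 33), (131, 130, 120), (159, 158, 146), (170, 169, 156), (182, 180, 168), (191, 189, 175), (199, 197, 184)] R [(217, 216, 201), (210, 208, 192), (202, 201, 185), (194, 192, 177), (178, 176, 163), (164, 162, 150), (122, 121, 112), (36, 33, 34), (36, 36, 35)]
pics/w2.png 200 L [(234, 233, 232), (234, 233, 232), (234, 233, 232), (234, 233, 232), (235, 234, 233), (182, 180, 175), (159, 157, 145), (172, 172, 158), (185, 184, 171)] R [(207, 206, 191), (198, 196, 182), (187, 186, 172), (170, 169, 157), (143, 141, 130), (234, 232, 231), (234, 233, 232), (234, 233, 231), (234, 233, 232)]
pics/w2.png 250 L [(234, 233, 232), (234, 233, 232), (234, 233, 232), (234, 233, 231), (234, 233, 232), (237, 236, 235), (153, 151, 143), (162, 160,
[... 769 characters left out ...]
37, 35), (39, 37, 37), (39, 38, 37)]
pics/wrist3.png 200 L [(237, 236, 235), (237, 236, 235), (237, 236, 235), (242, 241, 240), (153, 151, 140), (173, 172, 159), (187, 185, 172), (199, 197, 182), (208, 206, 191)] R [(190, 189, 175), (173, 171, 158), (142, 140, 129), (239, 238, 237), (237, 237, 235), (237, 236, 235), (237, 236, 235), (237, 236, 235), (237, 236, 236)]
pics/wrist3.png 250 L [(233, 232, 231), (237, 236, 235), (237, 236, 235), (237, 236, 235), (243, 242, 242), (154, 153, 140), (177, 176, 163), (191, 189, 175), (203, 201, 186)] R [(179, 178, 164), (159, 158, 147), (200, 198, 195), (238, 237, 236), (237, 236, 235), (237, 236, 235), (237, 236, 235), (237, 236, 235), (235, 233, 233)]
```

```bash
cat >> h.py <<'E'
from scipy.optimize import least_squares
def edge(img,row,c0,w=9):
    l=cv2.GaussianBlur(img[row:row+1].astype(np.float32),(1,1),0)[0].sum(1)
    g=np.abs(np.diff(l)); a=int(c0)-w; k=g[a:a+2*w]; i=int(k.argmax())+a
    j=np.arange(i-1,i+2); return (j*g[j]).sum()/g[j].sum()+0.5
def cylfit(m,img,rows,lc,rc,r,yref,x0):
    """rows; lc,rc functions giving expected left/right col; returns x,z at y=yref, dx/dy, dz/dy"""
    rays=[]
    for row in rows:
        for f in (lc,rc): rays.append(ray(m,(edge(img,row,f(row)),row)))
    o=np.array([a for a,_ in rays]); d=np.array([b for _,b in rays])
    def res(p):
        A=np.array([p[0],yref,p[1]]); u=np.array([p[2],1,p[3]])
        n=np.cross(d,u); return np.abs(((A-o)*n).sum(1))/np.linalg.norm(n,axis=1)-r
    s=least_squares(res,x0,loss='soft_l1',f_scale=.3); return s.x, np.abs(res(s.x)).round(2)
E
python3 - <<'E'
from rig import r,eyes
from h import *
import pickle
s1,m1=pickle.load(open("w1.pkl","rb"))
m3=eyes.camera_model("wrist"); s3=r.read_state()
# cam model relative to tool (w1)
def cam_at(pos,rot,m1,s1):
    G1=np.eye(4);G1[:3,:3]=R.from_quat(s1['ee_rot']).as_matrix();G1[:3,3]=s1['ee_pos']
    G=np.eye(4);G[:3,:3]=R.from_quat(rot).as_matrix();G[:3,3]=pos
    m=dict(m1);m['world_to_cam']=np.array(m1['world_to_cam'])@G1@np.linalg.inv(G);return m
m2=cam_at([412.05,-287.36,51.64],s1['ee_rot'],m1,s1)
mm=cam_at(s3['ee_pos'],s3['ee_rot'],m1,s1); print(np.abs(np.array(mm['world_to_cam'])-np.array(m3['world_to_cam'])).max())
np.set_printoptions(precision=3,suppress=True)
rows=list(range(50,80,5))+list(range(135,285,10))
L=lambda a,b:(lambda row:np.interp(row,[50,250],[a,b]))
for f,m,le,re,z,y in [("w2",m2,L(279.3,285.7),L(356.8,351.6),45,-287.4),("wrist3",m3,L(275.3,283.3),L(352.8,347.5),124,-287.06)]:
    img=cv2.imread(f"pics/{f}.png"); p,e=cylfit(m,img,rows,le,re,12,y,[412,z,0,0]); print(f,p,e.max(),e.mean())
p,e=cylfit(m1,cv2.imread("pics/w1.png"),[120,150,160,170,180,190,200,210,220,230,240,250,260,300,310],L(298.5,301.7),L(334,332),12,-287.4,[412,45,0,0]); print("w1",p,e.max())
E
```

```text
0.01855035676391026
w2 [412.685  44.738   0.02   -0.002] 0.12 0.04095238095238095
wrist3 [415.095 126.552   0.023  -0.003] 0.1 0.04023809523809524
w1 [412.703  44.265   0.022  -0.011] 0.28
```

```bash
cat >> h.py <<'E'
def snap(name):
    from rig import r,eyes
    s=r.read_state(); m=eyes.camera_model("wrist"); img=eyes.snapshot("wrist"); cv2.imwrite(f"pics/{name}.png",img)
    import pickle; pickle.dump((s,m),open(name+".pkl","wb")); return s,m,img
L=lambda a,b:(lambda row:np.interp(row,[50,250],[a,b]))
E
python3 - <<'E'
from h import *
np.set_printoptions(precision=3,suppress=True)
s,m,img=snap("w4"); print(s['ee_pos'],s['ee_rot'],s['joint_vel'])
rows=list(range(50,80,5))+list(range(135,285,10))
for row in (50,65,200,250): print(edge(img,row,280),edge(img,row,350))
p,e=cylfit(m,img,rows,L(275.3,283.3),L(352.8,347.5),12,s['ee_pos'][1],[412,124,0,0]); print(p,e.max(),e.mean())
for row in range(0,30,2): print(row,img[row,314].tolist(),end=' ')
E
```

```text
[ 415.689 -289.287  136.087] [0.717 0.697 0.001 0.004] [ 0.     0.04  -0.062 -0.063 -0.001 -0.001]
275.5353260869565 352.4717514124294
276.3831908831909 351.8382789317507
280.8424657534247 356.8444816053512
282.62203389830506 354.95080500894454
[417.087 149.206   0.002  -0.227] 2.22 0.3383333333333334
0 [37, 35, 36] 2 [38, 34, 35] 4 [35, 35, 34] 6 [38, 37, 37] 8 [38, 36, 35] 10 [30, 30, 29] 12 [193, 192, 177] 14 [202, 200, 186] 16 [203, 202, 187] 18 [206, 203, 189] 20 [207, 205, 190] 22 [213, 211, 195] 24 [228, 228, 218] 26 [234, 233, 227] 28 [236, 235, 230]
```

>>> send_rows(targets=[0,0,0,0,2.0,0,0,0,0,2.0,0,0,0,0,2.0])

```text
time: 3.2
ee_pos: [412.1, -286.9, 130.4]
ee_rot: [0.717, 0.697, -0.0, -0.001]
ft_force: [0.2, 1.0, -0.6]
finger_gap: 22.3
```

```bash
python3 - <<'E'
from h import *
np.set_printoptions(precision=3,suppress=True)
from rig import r
s,m,img=snap("w5"); print(s['ee_pos'],s['ee_rot'],s['joint_vel'],s['joint_positions'],s['ft_force'])
s=r.read_state(); print(s['ee_pos'],s['ee_rot'],s['joint_vel'],s['joint_positions'],s['finger_gap'])
E
```

```text
[ 412.075 -286.913  130.45 ] [ 0.717  0.697 -0.    -0.001] [-0.     0.001  0.005  0.001 -0.    -0.001] [-0.608  0.313 -0.414  0.846  0.     0.991] [ 0.229  0.998 -0.559]
[ 412.177 -286.979  130.558] [ 0.717  0.697 -0.    -0.001] [ 0.001 -0.002  0.006  0.002  0.001  0.001] [-0.608  0.313 -0.414  0.847  0.     0.991] 22.585473923589685
```

View pics/w5.png

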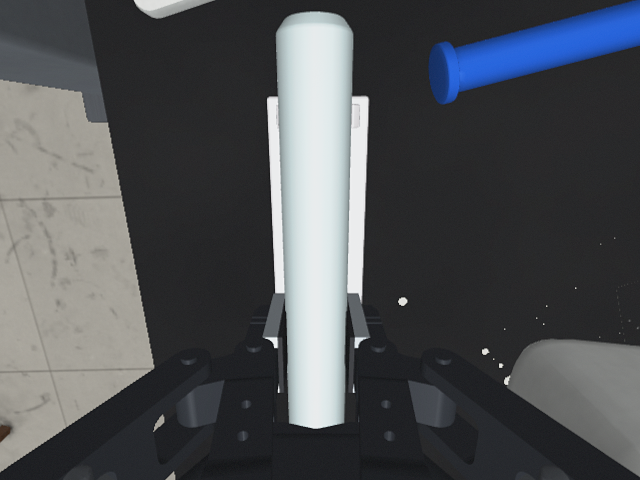

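```bash
python3 - <<'E'
from h import *
import pickle
np.set_printoptions(precision=3,suppress=True)
s,m=pickle.load(open("w5.pkl","rb"));img=cv2.imread("pics/w5.png")
rows=list(range(50,80,5))+list(range(135,275,10))
lc,rc=L(275.3,283.3),L(352.8,347.5)
def ed(row): return edge(img,row,lc(row),5),edge(img,row,rc(row),5)
for w in (4,5):
    E0=edge
    import h
    h.edge=lambda i,r,c,w_=9:E0(i,r,c,w)
    p,e=h.cylfit(m,img,rows,lc,rc,12,s['ee_pos'][1],[412,124,0,0]); print(p,e.max(),e.mean())
# tip: project tip circle
for dy in (100,102,104,106):
    t=np.array([p[0]+p[2]*dy,s['ee_pos'][1]+dy,p[1]+p[3]*dy])
    print(dy,t,proj(m,t+[0,0,9]),proj(m,t-[p[2]*4,4,-12]))
E
```

```text
[411.302 120.507   0.023   0.009] 0.09 0.03875
[411.302 120.507   0.023   0.009] 0.09 0.03875
100 [ 413.601 -186.913  121.359] [[313.956  44.824]] [[313.975  58.141]]
102 [ 413.647 -184.913  121.376] [[313.914  37.088]] [[313.932  50.36 ]]
104 [ 413.693 -182.913  121.393] [[313.871  29.26 ]] [[313.889  42.486]]
106 [ 413.739 -180.913  121.41 ] [[313.828  21.34 ]] [[313.846  34.516]]
```

```bash
python3 - <<'E'
from rig import r
from h import *
s=r.read_state(); M=R.from_quat(s['ee_rot']).as_matrix();print(np.arctan2(M[1,0],M[0,0]));print(s['ee_pos'],delta(s,[606,-157,180],1.652))
E
```

```text
1.5428035904995945
[ 412.17682781 -286.97916307  130.55790961] (array([13.54, 19.  , -4.96]), np.float64(-0.109))
```

```bash
python3 - <<'E'
from rig import r,eyes
from h import *
np.set_printoptions(precision=0,suppress=True)
mt=eyes.camera_model("top"); ms=eyes.camera_model("scene")
print("bottle base scene",onz(ms,(338,210),0),"top cap z143",onz(mt,(431,169),143), "scene cap",onz(ms,(336,164),143))
print("bigjar base front scene",onz(ms,(395,208),0),onz(ms,(425,195),0),onz(ms,(362,200),0),"mouth z160",onz(mt,(500,202),160),tri([mt,ms],[(500,202),(397,142)]))
print("bottle2",onz(ms,(298,193),0))
E
```

```text
bottle base scene [ 718. -303.    0.] top cap z143 [ 717. -301.  143.] scene cap [ 714. -292.  143.]
bigjar base front scene [ 595. -409.    0.] [ 571. -538.    0.] [ 702. -398.    0.] mouth z160 [ 629. -454.  160.] (array([ 622., -447.,  180.]), [np.float64(0.6453048066859018), np.float64(0.5330633647305755)])
bottle2 [ 888. -325.    0.]
```

```bash
python3 - <<'E'
import cv2
a=cv2.imread("pics/top0.png")
cv2.imwrite("pics/top0c.png",cv2.resize(a[140:280,330:540],None,fx=3.8,fy=3.8,interpolation=cv2.INTER_CUBIC))
E
```

```text
(no output)
```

View pics/top0c.png

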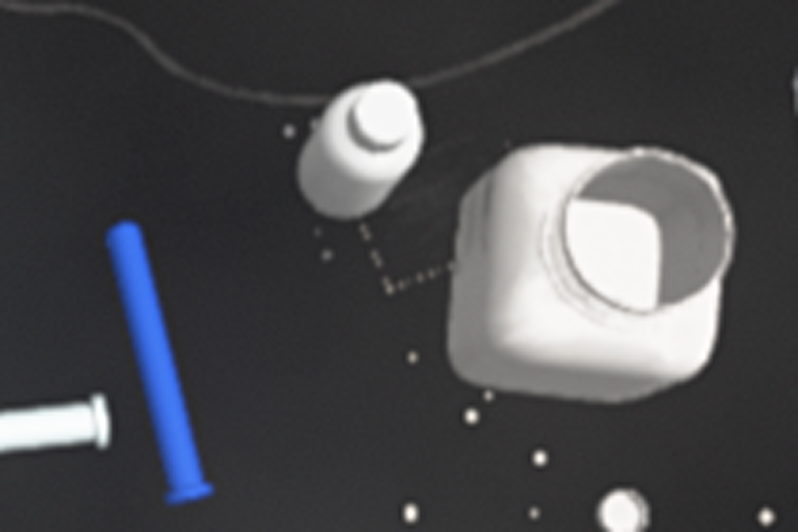

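>>> send_rows(targets=[1,1.5,-3,-0.02,2,3.5,5,-5,-0.04,2,7,10,-5,-0.07,2,10.5,15,-5,-0.11,2,13,18.5,-5,-0.11,2])

```text
time: 3.75
ee_pos: [590.2, -170.0, 181.2]
ee_rot: [0.677, 0.736, -0.0, -0.0]
ft_force: [0.3, -1.1, -1.2]
finger_gap: 22.5
```

>>> send_rows(targets=[0,0,0,0,2,0,0,0,0,2,0,0,0,0,2,0,0,0,0,2,0,0,0,0,2])

```text
time: 4.25
ee_pos: [587.8, -172.0, 181.7]
ee_rot: [0.678, 0.735, -0.0, -0.0]
ft_force: [-0.3, 0.2, -0.2]
finger_gap: 22.3
```

```bash
python3 - <<'E'
from h import *
s,m,img=snap("w6"); print(s['ee_pos'],s['ee_rot'],s['joint_vel'].round(3),delta(s,[606,-157,180],1.652))
E
```

```text
[ 587.82776563 -172.01251334  181.70519604] [ 6.78177840e-01  7.34897792e-01 -1.36395148e-04 -1.85629831e-04] [ 0.003 -0.001  0.008 -0.002  0.002  0.003] (array([1.35, 1.93, 0.17]), np.float64(-0.001))
```

View pics/w6.png

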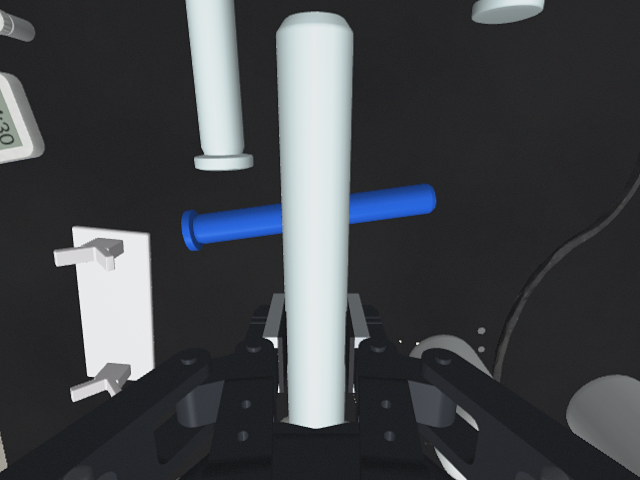

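```bash
python3 - <<'E'
from h import *
from rig import r
s=r.read_state(); print(delta(s,[640,-75,205],1.652))
E
```

```text
(array([ 9.25,  5.96, -2.32]), np.float64(-0.001))
```

>>> send_rows(targets=[1.3,0.8,-1,0,2,4,2.5,-2.3,0,2,7,4.6,-2.3,0,2,9.2,6,-2.3,0,2,9.2,6,-2.3,0,2])

```text
time: 4.8
ee_pos: [643.3, -70.8, 205.5]
ee_rot: [0.676, 0.737, 0.001, 0.0]
ft_force: [1.5, -0.8, -1.1]
finger_gap: 22.1
```

>>> send_rows(targets=[0,0,0,0,2,0,0,0,0,2,0,0,0,0,2,0,0,0,0,2,0,0,0,0,2])

```text
time: 5.3
ee_pos: [640.9, -75.2, 204.7]
ee_rot: [0.678, 0.735, -0.0, -0.0]
ft_force: [-0.2, -0.7, -1.3]
finger_gap: 22.1
```

```bash
python3 - <<'E'
from h import *
s,m,img=snap("w7"); print(s['ee_pos'],s['ee_rot'],s['joint_vel'].round(3))
E
```

```text
[640.91301373 -75.18242891 204.67852425] [ 6.77933073e-01  7.35123627e-01 -1.27126992e-05 -2.86759627e-05] [ 0.004  0.002  0.001 -0.001 -0.    -0.   ]
```

View pics/w7.png

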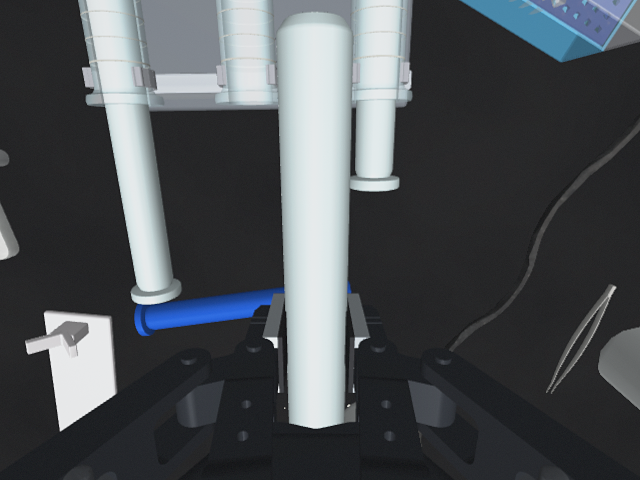

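```bash
python3 - <<'E'
import cv2
a=cv2.imread("pics/w7.png")
cv2.imwrite("pics/w7a.png",cv2.resize(a[0:200,80:290],None,fx=3,fy=3,interpolation=cv2.INTER_CUBIC))
cv2.imwrite("pics/w7b.png",cv2.resize(a[0:200,260:430],None,fx=3,fy=3,interpolation=cv2.INTER_CUBIC))
E
```

```text
(no output)
```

View pics/w7a.png

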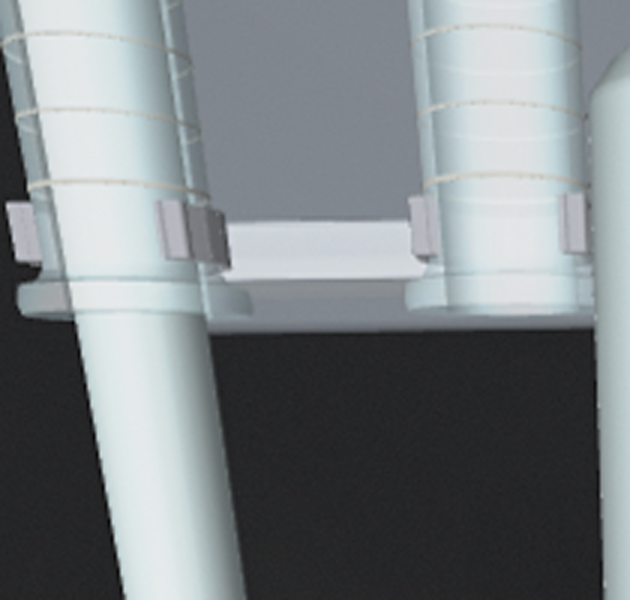

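View pics/w7b.png

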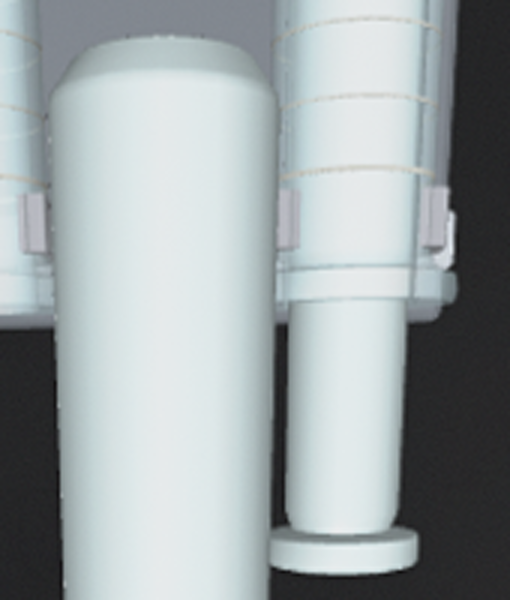

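```bash
cat >> h.py <<'E'
def lin(r1,a,r2,b): return lambda row:a+(b-a)*(row-r1)/(r2-r1)
E
python3 - <<'E'
from h import *
import h,pickle
np.set_printoptions(precision=3,suppress=True)
s,m=pickle.load(open("w7.pkl","rb"));img=cv2.imread("pics/w7.png")
E0=h.edge
h.edge=lambda i,r,c,w=9:E0(i,r,c,4)
B=h.cylfit(m,img,range(115,275,8),lin(115,108,200,121.7),lin(115,149,200,161.7),12,0,[520,85,-.087,0]);print("B",B)
C=h.cylfit(m,img,range(112,168,5),lin(110,356,170,355),lin(110,395,170,393),12,0,[672,85,-.087,0]);print("C",C)
A=h.cylfit(m,img,range(6,60,5),lin(5,216.7,55,222),lin(5,273,55,276),16,0,[594,85,-.087,0]);print("A",A)
h.edge=lambda i,r,c,w=9:E0(i,r,c,4)
P=h.cylfit(m,img,range(40,280,10),lin(40,277,270,283.5),lin(40,352.5,270,347),12,s['ee_pos'][1],[641,195,-.087,0]);print("P",P,s['ee_pos'])
# mouth: A flange lower-front edge row ~104.5 at column 245 -> z ~ 85+21.5*? top edge
b=B[0]
for nm,uv,z in [("Aflange back edge top? ",(245,91.5),106.5),("A mouth top edge",(245,104.),96),("A mouth at axis",(245,104.5),85),("B mouth",(125,105),85+0),("B fl end top",(157,296),101.5),("B fl bottom",(157,304),85),("C fl end",(375,191),85),("C fl end top",(375,183),101.5)]:
    print(nm,onz(m,uv,z))
E
```

```text
B (array([518.144,  84.996,  -0.093,   0.007]), array([0.05, 0.  , 0.04, 0.02, 0.08, 0.04, 0.03, 0.08, 0.07, 0.01, 0.01,
       0.05, 0.12, 0.07, 0.03, 0.1 , 0.06, 0.02, 0.08, 0.03, 0.05, 0.04,
       0.06, 0.04, 0.02, 0.02, 0.1 , 0.02, 0.04, 0.08, 0.04, 0.01, 0.09,
       0.08, 0.06, 0.11, 0.06, 0.02, 0.  , 0.04]))
C (array([671.365,  83.023,  -0.086,  -0.061]), array([0.1 , 0.05, 0.04, 0.06, 0.03, 0.01, 0.07, 0.04, 0.02, 0.08, 0.08,
       0.02, 0.11, 0.06, 0.1 , 0.04, 0.03, 0.13, 0.01, 0.03, 0.04, 0.07,
       0.01, 0.  ]))
A (array([602.953, 119.095,  -0.256,  -0.67 ]), array([0.  , 0.11, 0.02, 0.76, 0.14, 0.39, 0.01, 1.57, 0.12, 0.78, 2.29,
       1.67, 0.04, 0.82, 2.22, 0.8 , 0.03, 0.63, 0.21, 0.03, 0.02, 0.33]))
P (array([640.216, 194.372,  -0.087,   0.018]), array([0.33, 0.2 , 0.58, 0.06, 0.47, 0.02, 0.64, 0.07, 0.64, 0.06, 0.16,
       0.1 , 0.09, 0.  , 0.04, 0.11, 0.16, 0.07, 0.06, 0.02, 0.01, 0.01,
       0.13, 0.02, 0.04, 0.07, 0.01, 0.01, 0.12, 0.03, 0.  , 0.05, 0.07,
       0.06, 0.1 , 0.02, 0.02, 0.08, 0.09, 0.04, 0.06, 0.08, 0.03, 0.03,
       0.17, 0.08, 0.03, 0.04])) [640.913 -75.182 204.679]
Aflange back edge top?  [593.61   17.297 106.5  ]
A mouth top edge [591.807  11.282  96.   ]
A mouth at axis [589.771  11.461  85.   ]
B mouth [516.547   5.204  85.   ]
B fl end top [ 536.898 -114.179  101.5  ]
B fl bottom [ 529.342 -129.247   85.   ]
C fl end [676.019 -34.861  85.   ]
C fl end top [672.459 -27.486 101.5  ]
```

```bash
python3 - <<'E'
from h import *
import h,pickle
from rig import r
np.set_printoptions(precision=3,suppress=True)
E0=h.edge
h.edge=lambda i,r,c,w=9:E0(i,r,c,4)
s,m=pickle.load(open("w7.pkl","rb"));img=cv2.imread("pics/w7.png")
P=h.cylfit(m,img,list(range(112,175,6))+list(range(195,280,6)),lin(40,277,270,283.5),lin(40,352.5,270,347),12,s['ee_pos'][1],[641,195,-.087,0]);print("P7",P[0],P[1].max())
s6,m6=pickle.load(open("w6.pkl","rb"));img=cv2.imread("pics/w6.png")
P=h.cylfit(m6,img,list(range(40,275,6)),lin(40,277,270,283.5),lin(40,352.5,270,347),12,s6['ee_pos'][1],[587,172,-.087,0]);print("P6",P[0],P[1].max(),s6['ee_pos'])
print(onz(m,(245.8,70),90),594.5-.09*onz(m,(245.8,70),90)[1])
print(delta(r.read_state(),[606.1,-121.2,205],1.649))
E
```

```text
P7 [640.178 195.057  -0.086   0.003] 0.1
P6 [587.109 171.097  -0.085   0.016] 0.66 [ 587.828 -172.013  181.705]
[590.734  30.181  90.   ] 591.7837384369408
(array([-4.32, -3.85, -0.03]), np.float64(0.003))
```

>>> send_rows(targets=[-2,-2,0,0,2,-4.3,-3.9,0,-0.004,2,-4.3,-3.9,3,-0.004,2,-4.3,-3.9,6,-0.004,2,-4.3,-3.9,9,-0.004,2])

```text
time: 5.85
ee_pos: [605.9, -121.2, 114.2]
ee_rot: [0.676, 0.736, 0.0, 0.001]
ft_force: [-0.4, 0.1, -0.8]
finger_gap: 22.6
```

>>> send_rows(targets=[0,0,1,0,2,0,0,2,0,2,0,0,2,0,2,0,0,2,0,2,0,0,2,0,2])

```text
time: 6.35
ee_pos: [607.1, -120.7, 96.1]
ee_rot: [0.676, 0.737, 0.001, 0.001]
ft_force: [0.7, 0.2, -0.1]
finger_gap: 22.4
```

>>> send_rows(targets=[0,0,0,0,2,0,0,0,0,2])

```text
time: 6.55
ee_pos: [606.4, -120.6, 95.4]
ee_rot: [0.676, 0.737, 0.0, 0.001]
ft_force: [0.1, -0.1, -0.8]
finger_gap: 22.2
```

```bash
python3 - <<'E'
from h import *
from rig import eyes
s,m,img=snap("w8"); print(s['ee_pos'],s['ee_rot'],s['joint_vel'].round(3)); print(delta(s,[606.1,-121.2,93.8],1.656))
cv2.imwrite("pics/s8.png",eyes.snapshot("scene"))
cv2.imwrite("pics/s8a.png",cv2.resize(cv2.imread("pics/s8.png")[170:310,200:420],None,fx=3.6,fy=3.6,interpolation=cv2.INTER_CUBIC))
E
```

```text
[ 606.37123609 -120.61582129   95.39660596] [6.76034608e-01 7.36869511e-01 3.82598452e-04 6.22128616e-04] [-0.001  0.004 -0.007 -0.002 -0.001 -0.001]
(array([-0.06, -0.03,  0.16]), np.float64(0.001))
```

View pics/w8.png

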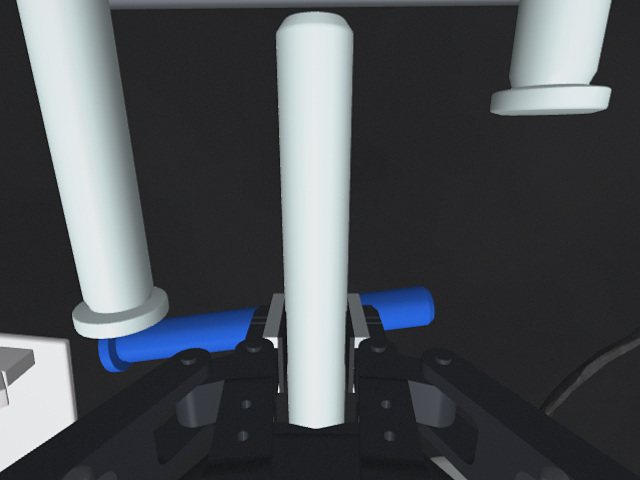

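View pics/s8a.png

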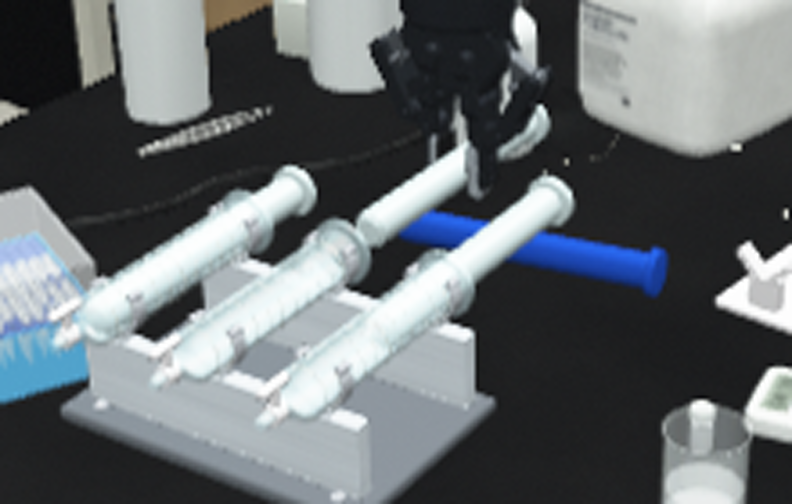

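```bash
python3 - <<'E'
from h import *
import h,pickle
np.set_printoptions(precision=3,suppress=True)
E0=h.edge
h.edge=lambda i,r,c,w=9:E0(i,r,c,6)
s,m=pickle.load(open("w8.pkl","rb"));img=cv2.imread("pics/w8.png")
Y=-60
P=h.cylfit(m,img,list(range(40,285,7)),lin(40,277,270,283.5),lin(40,352.5,270,347),12,Y,[600,85,-.087,0])[0]
B=h.cylfit(m,img,list(range(20,270,8)),lin(0,19,300,84),lin(0,108,285,152),12,Y,[524,85,-.087,0]);B,eb=B
C=h.cylfit(m,img,list(range(8,62,6)),lin(0,522,70,511.5),lin(0,611,70,596),12,Y,[678,85,-.087,0]);C,ec=C
print("P",P,"\nB",B,eb.max(),"\nC",C,ec.max()); c=np.cos(.09)
print("P-B",(P[0]-B[0])*c,"C-P",(C[0]-P[0])*c, "tip rel",(P[0]-B[0]+(P[2]-B[2])*50)*c)
# edges debug
for row in (30,200): print([E0(img,row,f(row),6) for f in (lin(0,19,300,84),lin(0,108,285,152))])
E
```

```text
P [600.113  85.878  -0.091   0.007] 
B [523.994  85.323  -0.096  -0.   ] 0.06 
C [676.527  85.861  -0.092  -0.012] 0.07
P-B 75.8104497809935 C-P 76.10486860107487 tip rel 76.06348253226008
[np.float64(22.601633393829403), np.float64(112.89080459770115)]
[np.float64(60.615254237288134), np.float64(139.73888888888888)]
```

>>> send_rows(targets=[0,0,0.1,-0.003,2,1,0,0.1,-0.003,2,2,-0.01,0.1,-0.003,2,3,-0.02,0.1,-0.003,2,3.6,-0.03,0.1,-0.003,2])

```text
time: 7.15
ee_pos: [602.1, -83.2, 93.5]
ee_rot: [0.674, 0.738, -0.0, -0.0]
ft_force: [0.1, 0.2, -0.8]
finger_gap: 22.3
```

>>> send_rows(targets=[0,0,0,0,2,0,0,0,0,2])

```text
time: 7.35
ee_pos: [602.5, -84.4, 93.7]
ee_rot: [0.675, 0.738, -0.0, 0.0]
ft_force: [0.8, -0.1, -0.5]
finger_gap: 23.1
```

```bash
python3 - <<'E'
from h import *
from rig import eyes
s,m,img=snap("w9"); print(s['ee_pos'],s['ee_rot'],s['joint_vel'].round(3),s['ft_force'],s['moment'])
cv2.imwrite("pics/s9.png",eyes.snapshot("scene"))
cv2.imwrite("pics/s9a.png",cv2.resize(cv2.imread("pics/s9.png")[170:310,200:420],None,fx=3.6,fy=3.6,interpolation=cv2.INTER_CUBIC))
E
```

```text
[602.51125357 -84.44696206  93.6662593 ] [ 6.74719502e-01  7.38074224e-01 -8.42282056e-05  1.62126823e-04] [-0.011  0.001  0.004 -0.     0.001 -0.001] [ 0.79545708 -0.1119421  -0.46350227] [ 0.00810478 -0.01266799  0.00117458]
```

View pics/w9.png

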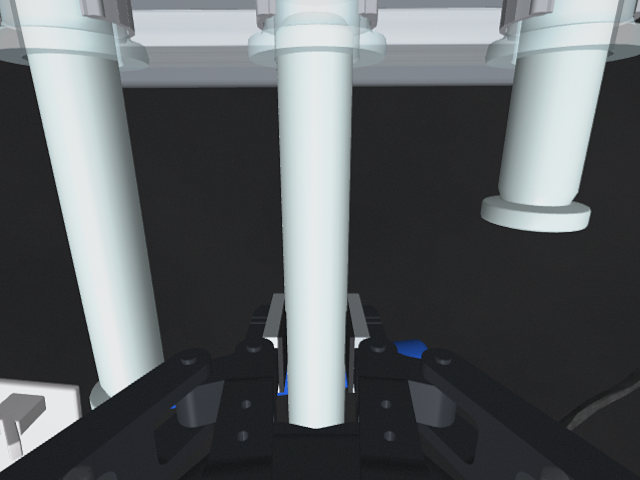

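View pics/s9a.png

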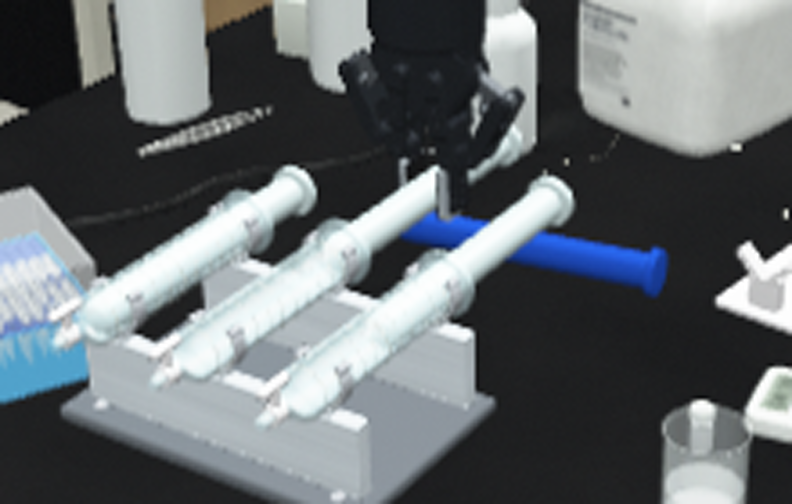

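>>> send_rows(targets=[1,0,0,0,2,2.2,-0.01,0,0,2,3.4,-0.02,0,0,2,4.6,-0.02,0,0,2,5.6,-0.02,0,0,2])

```text
time: 7.95
ee_pos: [597.0, -27.4, 93.6]
ee_rot: [0.675, 0.738, 0.0, -0.0]
ft_force: [-0.7, -0.4, -0.9]
finger_gap: 22.7
```

>>> send_rows(targets=[0.4,0,0,0,2,0.4,0,0,0,2,0.4,0,0,0,2])

```text
time: 8.25
ee_pos: [597.0, -25.0, 93.6]
ee_rot: [0.675, 0.738, -0.0, 0.0]
ft_force: [-0.7, -0.5, -0.4]
finger_gap: 22.6
```

```bash
python3 - <<'E'
from h import *
from rig import eyes
s,m,img=snap("w10"); print(s['ee_pos'],s['ee_rot'],s['joint_vel'].round(3),s['ft_force'],s['moment'])
cv2.imwrite("pics/s10.png",eyes.snapshot("scene"))
cv2.imwrite("pics/s10a.png",cv2.resize(cv2.imread("pics/s10.png")[170:310,200:420],None,fx=3.6,fy=3.6,interpolation=cv2.INTER_CUBIC))
E
```

```text
[596.99189106 -25.01392915  93.64239723] [ 6.74909527e-01  7.37900462e-01 -7.31066757e-05  1.82845177e-04] [-0.01  -0.     0.001  0.001  0.002 -0.001] [-0.72141794 -0.47827217 -0.38844581] [ 0.02140911  0.02847867 -0.04937393]
```

View pics/w10.png

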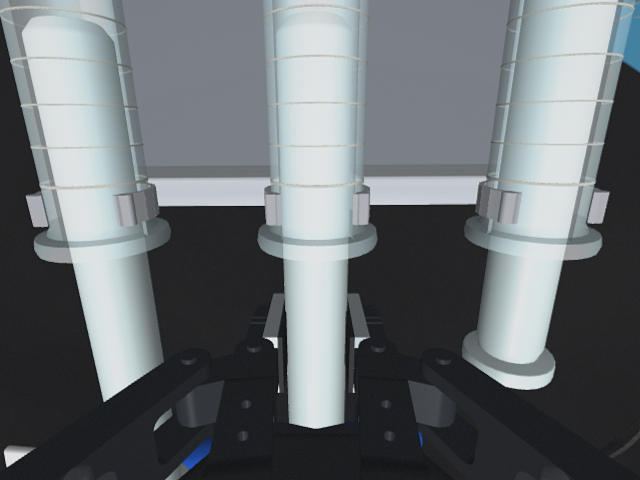

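View pics/s10a.png

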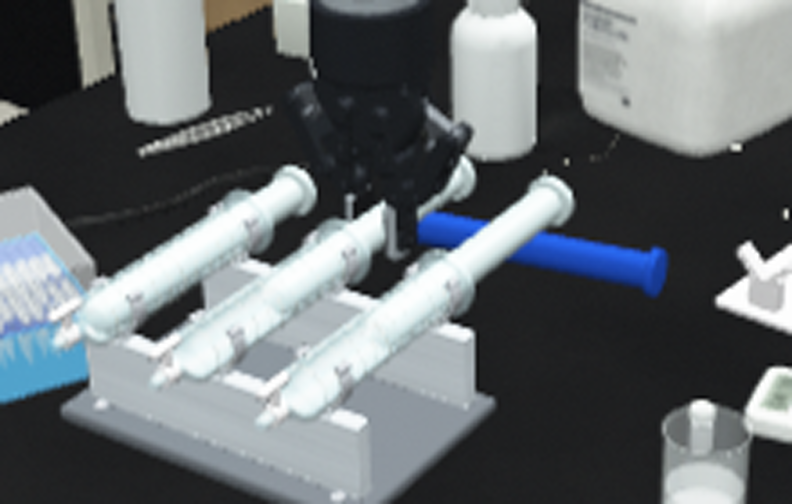

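>>> send_rows(targets=[0,0,0,0,5,0,0,0,0,5,0,0,0,0,5,0,0,0,0,5,0,0,0,0,5])

```text
time: 8.85
ee_pos: [597.0, -25.0, 93.6]
ee_rot: [0.675, 0.738, 0.0, 0.0]
ft_force: [0.1, 0.8, -0.4]
finger_gap: 50.1
```

>>> send_rows(targets=[-1,0,0,0,5,-2.5,0.01,0,0,5,-4,0.02,0,0,5,-4,0.02,0,0,5,-4,0.02,0,0,5])

```text
time: 9.35
ee_pos: [600.7, -65.7, 93.5]
ee_rot: [0.676, 0.737, 0.0, -0.0]
ft_force: [-1.0, 0.0, 0.0]
finger_gap: 50.2
```

```bash
python3 - <<'E'
from h import *
from rig import eyes
s,m,img=snap("w11"); print(s['ee_pos'],s['ee_rot'],s['joint_vel'].round(3),s['ft_force'],s['finger_gap'])
cv2.imwrite("pics/s11.png",eyes.snapshot("scene"))
cv2.imwrite("pics/s11a.png",cv2.resize(cv2.imread("pics/s11.png")[170:310,200:420],None,fx=3.6,fy=3.6,interpolation=cv2.INTER_CUBIC))
E
```

```text
[600.65374825 -65.71559511  93.53471388] [ 6.75577154e-01  7.37289272e-01  1.23121478e-04 -1.51125581e-04] [ 0.019 -0.002 -0.005  0.001  0.001  0.002] [-1.00630744  0.04677954  0.01026671] 50.161393422333184
```

View pics/w11.png

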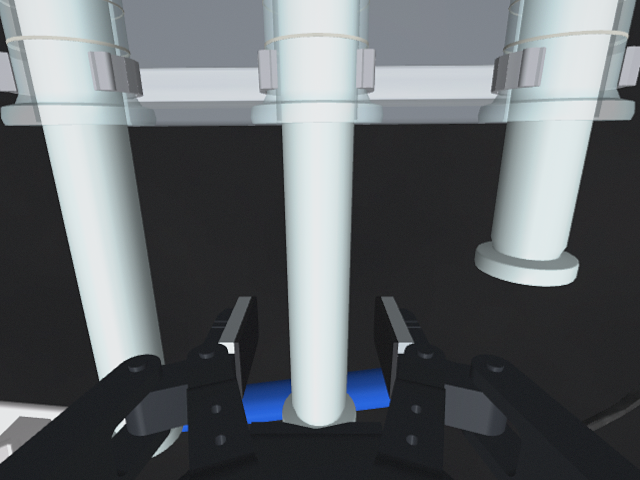

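View pics/s11a.png

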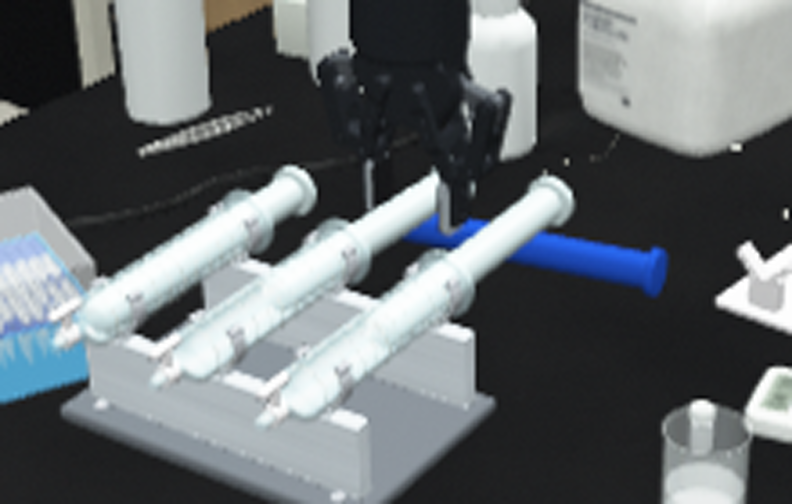

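```bash
python3 - <<'E'
from h import *
import h,pickle
np.set_printoptions(precision=3,suppress=True)
E0=h.edge
h.edge=lambda i,r,c,w=9:E0(i,r,c,5)
s,m=pickle.load(open("w11.pkl","rb"));img=cv2.imread("pics/w11.png")
Y=-66
for row in (150,300): print(E0(img,row,lin(130,283,370,292)(row),5),E0(img,row,lin(130,353.5,370,345)(row),5))
P,e=h.cylfit(m,img,list(range(130,362,7)),lin(130,283,370,292),lin(130,353.5,370,345),12,Y,[600,85,-.087,0]);print(P,e.max())
for y in range(-90,-120,-4):
    c=np.array([P[0]+P[2]*(y-Y),y,P[1]+P[3]*(y-Y)]); print(y,c,proj(m,c+[16.5,0,0]),proj(m,c-[16.5,0,0]))
E
```

```text
282.5295698924731 352.71069182389937
287.64824120603015 348.6046153846154
[601.009  80.24   -0.094   0.039] 0.09
-90 [603.258 -90.     79.297] [[356.447 377.497]] [[280.16  371.857]]
-94 [603.633 -94.     79.14 ] [[356.15 385.02]] [[280.52 379.47]]
-98 [604.008 -98.     78.983] [[355.858 392.414]] [[280.873 386.954]]
-102 [ 604.383 -102.      78.826] [[355.571 399.684]] [[281.22 394.31]]
-106 [ 604.758 -106.      78.669] [[355.289 406.833]] [[281.561 401.543]]
-110 [ 605.132 -110.      78.512] [[355.011 413.863]] [[281.897 408.655]]
-114 [ 605.507 -114.      78.355] [[354.738 420.777]] [[282.227 415.649]]
-118 [ 605.882 -118.      78.198] [[354.47  427.578]] [[282.552 422.529]]
```

>>> send_rows(targets=[-1,0.03,0.3,0,5,-2,0.03,0.6,0,5,-2,0.03,0.6,0,5,-2,0.03,0.6,0,5,-2,0.03,0.6,0,5])

```text
time: 9.95
ee_pos: [602.7, -84.6, 87.5]
ee_rot: [0.675, 0.738, 0.0, -0.0]
ft_force: [0.0, 0.5, 0.3]
finger_gap: 50.0
```

>>> send_rows(targets=[0,0,0,0,2,0,0,0,0,2,0,0,0,0,2,0,0,0,0,2,0,0,0,0,2], force=50)

```text
time: 10.45
ee_pos: [602.7, -84.5, 87.6]
ee_rot: [0.675, 0.738, 0.0, -0.0]
ft_force: [-0.1, 0.5, 1.3]
finger_gap: 22.4
```

```bash
python3 - <<'E'
from h import *
import h
np.set_printoptions(precision=3,suppress=True)
E0=h.edge
h.edge=lambda i,r,c,w=9:E0(i,r,c,6)
s,m,img=snap("w12"); print(s['ee_pos'],s['ee_rot'],s['joint_vel'].round(3),s['ft_force'],s['finger_gap'])
Y=-66
P,e=h.cylfit(m,img,list(range(100,270,7)),lin(130,283,370,292),lin(130,353.5,370,345),12,Y,[600,85,-.087,0]);print(P,e.max())
E
```

```text
[602.706 -84.456  87.64 ] [ 0.675  0.738  0.    -0.   ] [ 0.     0.001  0.    -0.     0.001 -0.001] [-0.127  0.466  1.272] 22.351408466283214
[600.29   80.146  -0.09    0.04 ] 0.08
```

View pics/w12.png

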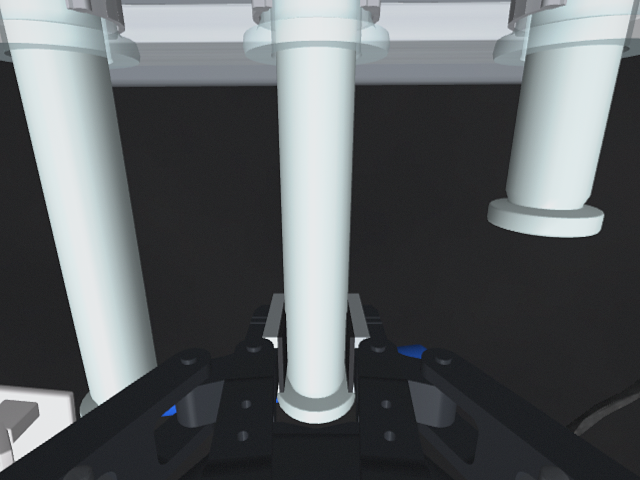

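>>> send_rows(targets=[0,0,-0.2,0,2,0,0,-0.4,0,2,0,0,-0.5,0,2,0,0,-0.5,0,2])

```text
time: 10.9
ee_pos: [602.6, -85.0, 92.5]
ee_rot: [0.675, 0.738, -0.0, 0.0]
ft_force: [0.6, 0.0, -2.4]
finger_gap: 22.7
```

```bash
python3 - <<'E'
from h import *
import h
np.set_printoptions(precision=3,suppress=True)
E0=h.edge
h.edge=lambda i,r,c,w=9:E0(i,r,c,6)
s,m,img=snap("w13"); print(s['ee_pos'],s['ee_rot'],s['ft_force'],s['moment'],s['finger_gap'])
P,e=h.cylfit(m,img,list(range(100,270,7)),lin(100,279,270,284),lin(100,353.5,270,348),12,-66,[600,85,-.087,0]);print(P,e.max())
E
```

```text
[602.566 -84.963  92.529] [ 0.675  0.738 -0.     0.   ] [ 0.62   0.017 -2.397] [-0.313  0.027 -0.003] 22.696936940749833
[600.113  84.272  -0.089   0.014] 0.08
```

>>> send_rows(targets=[0.8,0,-0.1,0,2,2,0,-0.1,0,2,3.2,-0.01,-0.1,0,2,4.4,-0.02,-0.1,0,2,5.5,-0.02,-0.1,0,2])

```text
time: 11.45
ee_pos: [597.5, -28.5, 93.6]
ee_rot: [0.675, 0.738, -0.0, -0.0]
ft_force: [0.3, -0.9, -3.8]
finger_gap: 22.2
```

>>> send_rows(targets=[0.3,0,0,0,2,0.6,0,0,0,2,0.8,0,0,0,2,0.9,0,0,0,2])

```text
time: 11.85
ee_pos: [596.7, -21.1, 93.6]
ee_rot: [0.675, 0.738, -0.0, -0.0]
ft_force: [-0.4, -0.5, -2.0]
finger_gap: 22.5
```

```bash
python3 - <<'E'
from h import *
np.set_printoptions(precision=3,suppress=True)
s,m,img=snap("w14"); print(s['ee_pos'],s['ee_rot'],s['ft_force'],s['moment'],s['finger_gap'])
E
```

```text
[596.732 -21.067  93.551] [ 0.675  0.738 -0.    -0.   ] [-0.425 -0.454 -2.01 ] [-0.619  0.059  0.105] 22.4546017947919
```

View pics/w14.png

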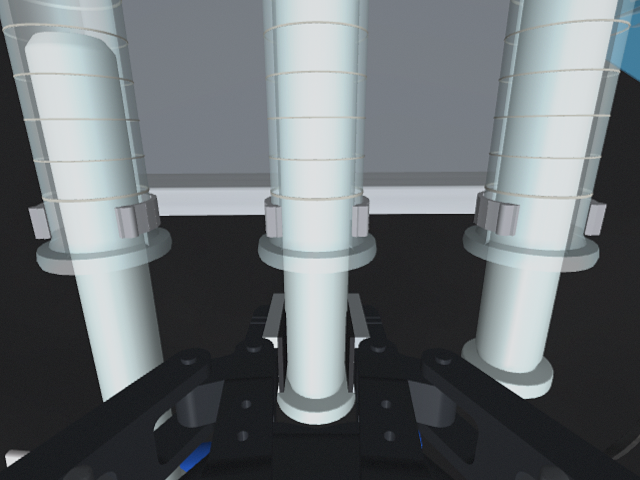

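>>> send_rows(targets=[0.2,0,0,0,2,0.4,0,0,0,2,0.6,0,0,0,2,0.8,0,0,0,2])

```text
time: 12.3
ee_pos: [596.1, -12.9, 93.6]
ee_rot: [0.675, 0.738, -0.0, -0.0]
ft_force: [-0.0, -1.0, -2.6]
finger_gap: 22.3
```

>>> send_rows(targets=[0.1,0,0,0,2,0.2,0,0,0,2])

```text
time: 12.5
ee_pos: [595.9, -10.9, 93.6]
ee_rot: [0.675, 0.738, -0.0, -0.0]
ft_force: [-1.2, -1.4, -2.3]
finger_gap: 22.3
```

>>> send_rows(targets=[0.1,0,0,0,2,0.2,0,0,0,2])

```text
time: 12.7
ee_pos: [595.9, -9.8, 93.6]
ee_rot: [0.675, 0.738, -0.001, 0.001]
ft_force: [-0.6, -6.1, -2.2]
finger_gap: 22.2
```

>>> send_rows(targets=[0.1,0,0,0,2,0.1,0,0,0,2])

```text
time: 12.9
ee_pos: [595.9, -9.8, 93.8]
ee_rot: [0.675, 0.738, -0.001, 0.002]
ft_force: [0.2, -6.7, -2.7]
finger_gap: 22.5
```

```bash
python3 - <<'E'
from h import *
np.set_printoptions(precision=3,suppress=True)
s,m,img=snap("w15"); print(s['ee_pos'],s['ee_rot'],s['ft_force'],s['moment'],s['finger_gap'])
E
```

```text
[595.921  -9.76   93.751] [ 0.675  0.738 -0.001  0.002] [ 0.206 -6.696 -2.698] [-1.588  0.053  0.146] 22.453114670092113
```

View pics/w15.png

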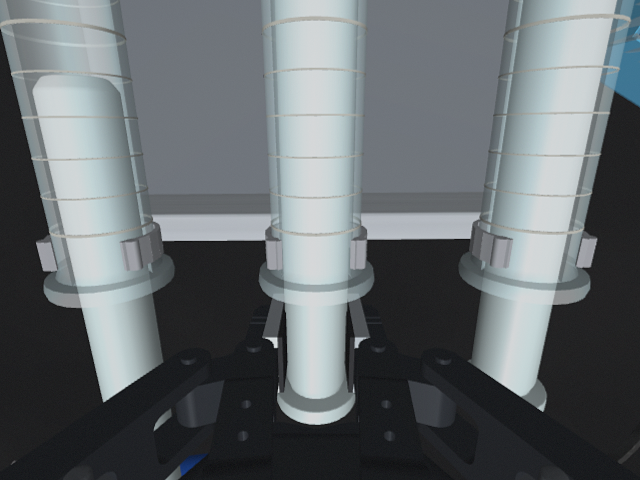

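>>> send_rows(targets=[0,0,0,0,5,0,0,0,0,5,0,0,0,0,5,0,0,0,0,5])

```text
time: 13.35
ee_pos: [596.1, -7.5, 93.9]
ee_rot: [0.675, 0.738, 0.001, 0.0]
ft_force: [-0.0, -0.0, 0.1]
finger_gap: 50.0
```

>>> send_rows(targets=[0,0,-2,0,5,0,0,-5,0,5,-2,0,-8,0,5,-5,0,-10,0,5,-8,0,-10,0,5])

```text
time: 13.85
ee_pos: [605.3, -88.1, 197.7]
ee_rot: [0.674, 0.738, 0.002, 0.003]
ft_force: [0.9, 0.2, 0.1]
finger_gap: 50.2
```

>>> send_rows(targets=[0,0,0,0,2,0,0,0,0,2,0,0,0,0,2,0,0,0,0,0])

```text
time: 14.25
ee_pos: [602.4, -86.7, 193.1]
ee_rot: [0.674, 0.738, -0.0, -0.001]
ft_force: [-0.4, -0.5, 0.1]
finger_gap: 6.6
```

```bash
python3 - <<'E'
from h import *
np.set_printoptions(precision=3,suppress=True)
s,m,img=snap("w16"); print(s['ee_pos'],s['ee_rot'],s['ft_force'],s['joint_vel'],s['finger_gap'])
E
```

```text
[602.426 -86.657 193.128] [ 0.674  0.738 -0.    -0.001] [-0.42  -0.48   0.123] [ 0.001 -0.001  0.002 -0.    -0.003 -0.002] 6.644268930228002
```

View pics/w16.png

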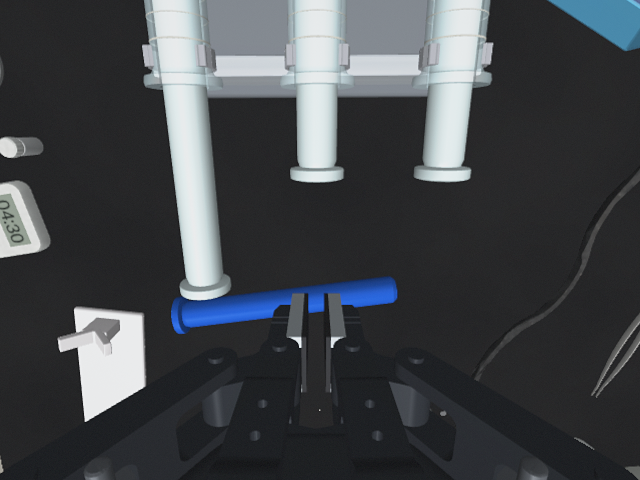

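```bash
python3 - <<'E'
from h import *
from rig import r
import pickle
s,m=pickle.load(open("w16.pkl","rb"))
print("Bfl",onz(m,(205,297),85),"A fl",onz(m,(317,180),85),"C fl",onz(m,(442,180.5),85), "mouths A,B,C",onz(m,(317,88),85)[1],onz(m,(180,90),85)[1],onz(m,(448,87),85)[1])
print(delta(r.read_state(),[533,-160,193],1.6645),delta(r.read_state(),[533,-160,91],1.6645))
E
```

```text
Bfl [ 529.22402112 -126.9906317    85.        ] A fl [598.30985947 -40.66315575  85.        ] C fl [675.38817165 -33.96197908  85.        ] mouths A,B,C 11.766776774447436 3.564116081237385 19.10661644622882
(array([-6.67, -7.59,  0.02]), np.float64(-0.003)) (array([-6.68, -7.58, 10.22]), np.float64(-0.003))
```

>>> send_rows(targets=[-2.5,-2.5,0,0,0,-5,-5.5,0,0,0,-6.7,-7.6,2,0,0,-6.7,-7.6,6,0,0,-6.7,-7.6,10.2,0,0])

```text
time: 14.8
ee_pos: [533.6, -161.6, 91.8]
ee_rot: [0.675, 0.738, 0.001, 0.002]
ft_force: [1.8, 0.2, -0.8]
finger_gap: -0.1
```

>>> send_rows(targets=[0,0,0,0,0,0,0,0,0,0,0,0,0,0,0])

```text
time: 15.1
ee_pos: [534.9, -161.2, 93.6]
ee_rot: [0.675, 0.738, 0.001, 0.002]
ft_force: [0.6, -0.9, 0.8]
finger_gap: -0.0
```

```bash
python3 - <<'E'
from h import *
np.set_printoptions(precision=3,suppress=True)
s,m,img=snap("w17"); print(s['ee_pos'],s['ee_rot'],s['ft_force'],s['joint_vel'],s['finger_gap'])
print(delta(s,[523.5,-59,91],1.6645))
E
```

```text
[ 534.879 -161.239   93.615] [0.675 0.738 0.001 0.002] [ 0.587 -0.863  0.816] [-0.003 -0.012  0.012 -0.007 -0.     0.001] -0.03998648967896749
(array([10.29, -0.22,  0.25]), np.float64(-0.004))
```

View pics/w17.png

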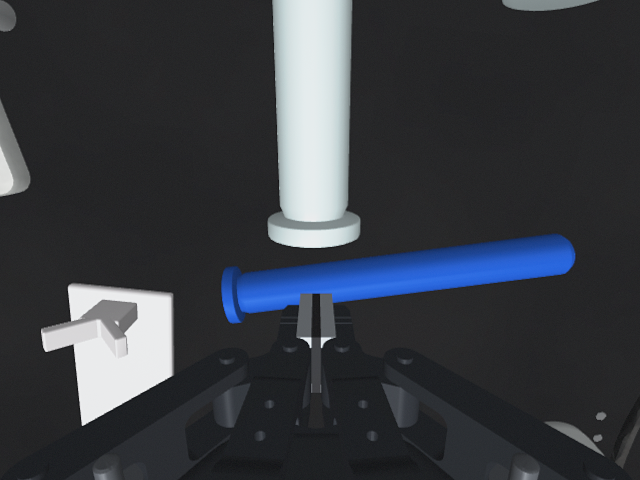

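>>> send_rows(targets=[1,-0.1,0.2,0,0,2,-0.15,0.2,0,0,2.8,-0.15,0.2,0,0,3.6,-0.15,0.2,0,0,4.4,-0.17,0.2,0,0])

```text
time: 15.65
ee_pos: [527.6, -117.5, 90.1]
ee_rot: [0.675, 0.738, -0.001, 0.001]
ft_force: [-0.6, -4.5, 2.9]
finger_gap: 0.1
```

>>> send_rows(targets=[1,0,0,0,0,2,0,0,0,0,3,0,0,0,0,4,-0.02,0,0,0,4.8,-0.02,0,0,0])

```text
time: 16.15
ee_pos: [523.1, -68.7, 89.7]
ee_rot: [0.675, 0.738, 0.0, 0.0]
ft_force: [-0.9, -4.6, 3.3]
finger_gap: -0.3
```

```bash
python3 - <<'E'
from h import *
np.set_printoptions(precision=3,suppress=True)
s,m,img=snap("w18"); print(s['ee_pos'],s['ee_rot'],s['ft_force'],s['joint_vel'])
E
```

```text
[523.071 -68.743  89.687] [0.675 0.738 0.    0.   ] [-0.941 -4.605  3.32 ] [ 0.144 -0.024 -0.042 -0.018 -0.001  0.144]
```

View pics/w18.png

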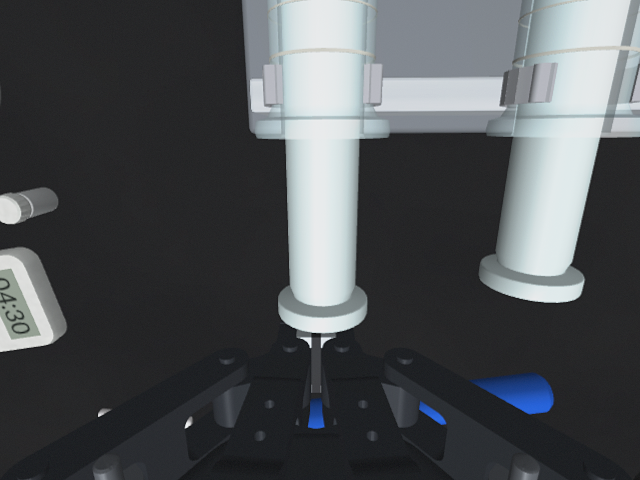

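>>> send_rows(targets=[0.3,0,0,0,0,0.6,0,0,0,0,0.8,0,0,0,0,0.8,0,0,0,0])

```text
time: 16.6
ee_pos: [522.2, -61.4, 89.5]
ee_rot: [0.675, 0.738, 0.0, -0.0]
ft_force: [-0.0, -2.1, 1.5]
finger_gap: -0.1
```

>>> send_rows(targets=[0.2,0,0,0,0,0.2,0,0,0,0])

```text
time: 16.8
ee_pos: [522.1, -59.7, 89.5]
ee_rot: [0.675, 0.738, 0.0, -0.0]
ft_force: [0.5, -1.6, -0.2]
finger_gap: 0.0
```

>>> send_rows(targets=[0.2,0,0,0,0,0.2,0,0,0,0])

```text
time: 17.0
ee_pos: [522.0, -58.6, 89.6]
ee_rot: [0.675, 0.738, -0.001, 0.001]
ft_force: [0.7, -4.9, -0.1]
finger_gap: 0.1
```

>>> send_rows(targets=[0.2,0,0,0,0,0.2,0,0,0,0])

```text
time: 17.2
ee_pos: [522.0, -58.5, 89.6]
ee_rot: [0.676, 0.737, -0.002, 0.002]
ft_force: [0.6, -11.2, -0.3]
finger_gap: 0.3
```

>>> send_rows(targets=[0.2,0,0,0,0,0.2,0,0,0,0])

```text
time: 17.4
ee_pos: [522.0, -58.4, 89.7]
ee_rot: [0.676, 0.737, -0.004, 0.004]
ft_force: [0.9, -17.0, -0.1]
finger_gap: 0.1
```

>>> send_rows(targets=[-1,0,0,0,0,-3,0,0,0,0,-5,0,-3,0,0,-6,0,-7,0,0,-4,3,-11,0,0])

```text
time: 17.9
ee_pos: [549.7, -94.4, 197.2]
ee_rot: [0.677, 0.736, -0.001, -0.002]
ft_force: [2.2, -0.2, 0.1]
finger_gap: -0.2
```

>>> send_rows(targets=[1,3,0,0,0,1,4,0,0,0,1,4,0,0,0,1,4,0,0,0,1,4,0,0,0])

```text
time: 18.4
ee_pos: [590.1, -79.1, 195.7]
ee_rot: [0.675, 0.738, -0.001, -0.001]
ft_force: [-0.1, 0.7, -0.2]
finger_gap: 0.3
```

```bash
python3 - <<'E'
from h import *
from rig import eyes
np.set_printoptions(precision=3,suppress=True)
s,m,img=snap("w19"); print(s['ee_pos'],s['ee_rot'],s['ft_force'],s['joint_vel'])
cv2.imwrite("pics/s19.png",eyes.snapshot("scene"))
cv2.imwrite("pics/s19a.png",cv2.resize(cv2.imread("pics/s19.png")[170:390,160:420],None,fx=2.7,fy=2.7,interpolation=cv2.INTER_CUBIC))
E
```

```text
[590.1   -79.099 195.672] [ 0.675  0.738 -0.001 -0.001] [-0.051  0.741 -0.167] [-0.003 -0.007  0.005 -0.005 -0.003  0.001]
```

View pics/w19.png

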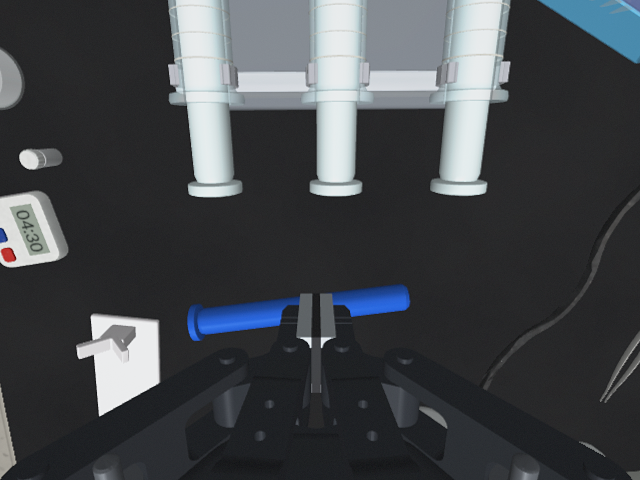

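View pics/s19a.png

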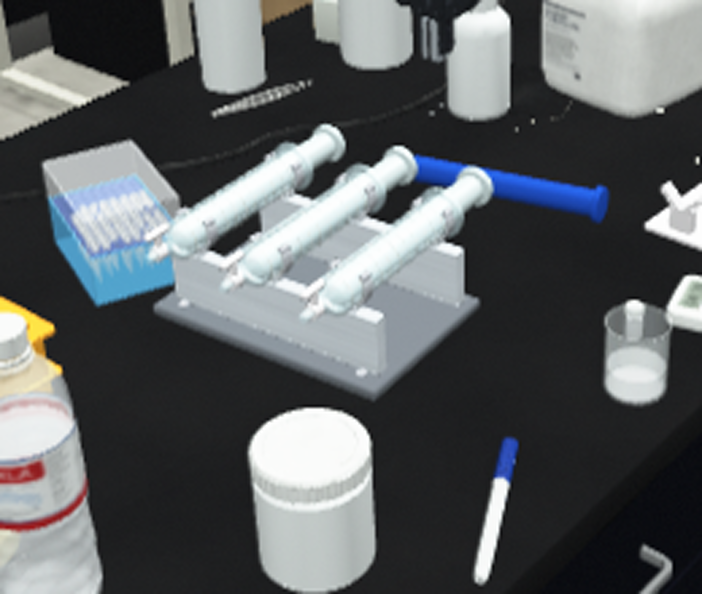

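```bash
python3 - <<'E'
from h import *
import pickle
np.set_printoptions(precision=1,suppress=True)
s,m=pickle.load(open("w19.pkl","rb"));img=cv2.imread("pics/w19.png").astype(int).sum(2)
for n,c in (("B",215),("A",336),("C",459)):
    g=np.abs(np.diff(img[185:205,c-3:c+4].mean(1))); r0=185+g.argmax()+.5
    print(n,r0,onz(m,(c,r0),85))
E
```

```text
B 196.5 [522.3 -49.6  85. ]
A 195.5 [598.7 -42.1  85. ]
C 195.5 [676.3 -35.1  85. ]
```

```bash
python3 - <<'E'
from rig import r
s=r.read_state(); print(s['time'],s['ft_force']); print(r.sign_off())
E
```

```text
18.5 [ 0.74476112 -0.52494384 -0.7503354 ]
the job is handed in; nothing more can be done
None
```

I put the loose plunger into the empty middle barrel, pushed the drawn-out near syringe home, and never touched the third syringe. I handed the job in at 18.5 s of the 58 s allowed; no verdict came back.

- **Loose plunger:** I gripped it about its middle, slid it about 70 mm into the barrel and let go. I then took it again about 30 mm from the flange's outer end, lifted it level and pushed it until it stopped at about 7 N.
- **Drawn-out plunger:** I pushed on its flange with closed fingers until it stopped; the force then rose to 17 N with no further travel.
- **Last checks:** In the last wrist picture the three flange ends step by 7.5 and 7.0 mm along y. Three home plungers should step by about 6.9 mm, so both match the untouched third syringe to within about 1 mm. The arm stood clear of everything.
- **Bystanders:** The white jar and rinse bottle looked unmoved in the last scene picture, judged by eye only.
- **Disagreements:** Early position estimates from the three cameras differed by up to about 4 mm. I settled the alignment by comparing the held plunger with the neighbouring syringes in the same wrist picture. No check failed.

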